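# Put away the microscope alignment kit by feel

## Task

Put away the microscope alignment kit. Lay every rod on the desk into a slot of the rack with its chamfered end over the rack's red comb; the dark ends are hard to tell apart by eye, so try the rods in the brass gauge bore first, where a chamfered end goes noticeably deeper than a square one. Also lower each glass ball gently, without dropping or pressing it, into a jar of its own, and leave the slide box, eyepiece and oil bottle alone.

Things in the scene. Friction and masses are not known exactly. Their poses are not given: they have to be found in the camera images.
- rod_red: rod, at times absent; 150 mm long, 0.22 kg, origin at its middle, x along its length. Red square grip 32 x 32 mm from x = -30 to +30 mm; beyond it, to x = +-75 mm, dark round ends of 24 mm diameter. One end is square, the other chamfered (tapers to 12 mm over its last 15 mm); which one (+x or -x) differs from rod to rod and is not told (its tip: rod_red_chamfer). Starts lying, axis 16 mm up
- rod_yellow: rod, at times absent; 150 mm long, 0.22 kg, origin at its middle, x along its length. Yellow square grip 32 x 32 mm from x = -30 to +30 mm; beyond it, to x = +-75 mm, dark round ends of 24 mm diameter. One end is square, the other chamfered (tapers to 12 mm over its last 15 mm); which one (+x or -x) differs from rod to rod and is not told (its tip: rod_yellow_chamfer). Starts lying, axis 16 mm up
- rod_green: rod, at times absent; 150 mm long, 0.22 kg, origin at its middle, x along its length. Green square grip 32 x 32 mm from x = -30 to +30 mm; beyond it, to x = +-75 mm, dark round ends of 24 mm diameter. One end is square, the other chamfered (tapers to 12 mm over its last 15 mm); which one (+x or -x) differs from rod to rod and is not told (its tip: rod_green_chamfer). Starts lying, axis 16 mm up
- rod_blue: rod, at times absent; 150 mm long, 0.22 kg, origin at its middle, x along its length. Blue square grip 32 x 32 mm from x = -30 to +30 mm; beyond it, to x = +-75 mm, dark round ends of 24 mm diameter. One end is square, the other chamfered (tapers to 12 mm over its last 15 mm); which one (+x or -x) differs from rod to rod and is not told (its tip: rod_blue_chamfer). Starts lying, axis 16 mm up
- gauge: fixed block 60 mm wide, 90 high; foot 90 x 100 x 8. Level bore along its x, 60 mm above the origin (underside). Mouth at x = -30 in the brass face looking to -x: 27 mm diameter down to a shoulder at x = 0, then 21 mm through to x = +16. A rod pushed in along +x, level and centred, stops with its middle at about x = -75 mm if its leading end is square, 7 to 11 mm deeper if chamfered
- rack: fixed rack, origin under its centre. Rods lie along its x in 4 slots at y = -90, -30, 30, 90 mm. Base 124 x 270 x 10 mm; two notched combs 12 mm thick at x = -44 (grey) and 44 (red), 76 clear between. Notches 30 mm wide, floors 40 mm up, teeth tops 58 mm up. Round ends rest in the notches, the grip hangs free between the combs; a racked rod's middle is at x = 0 (8 mm play), axis 52 mm up
- rack_mark (a point): middle of the rack's red comb (the one on its +x side), towards which all chamfered ends must point; at x = 50, y = 0, z = 52 mm in the rack's frame
- tray: fixed black tray 70 x 150 mm, 6 mm thick, with two square rubber seats (40 mm across, tops 16 mm above the desk) at y = -38 and +38 mm; origin at the centre of its underside
- ball_a_center (a point): an amber glass ball lens of 50 mm diameter, 0.14 kg, present or absent from start to start; this point is its centre. It starts in one of the two rubber seats of the tray, its centre about 36 mm above the desk
- ball_b_center (a point): an amber glass ball lens of 50 mm diameter, 0.14 kg, present or absent from start to start; this point is its centre. It starts in one of the two rubber seats of the tray, its centre about 36 mm above the desk
- jar_a: deep round blue storage jar fixed to the desk, open at the top, 120 mm outer and 112 mm inner diameter, 74 mm high, inner floor 6 mm above its origin (centre of its underside). A ball resting in it has its centre 31 mm above the origin. Walls 4 mm thick
- jar_b: deep round white storage jar fixed to the desk, open at the top, 120 mm outer and 112 mm inner diameter, 74 mm high, inner floor 6 mm above its origin (centre of its underside). A ball resting in it has its centre 31 mm above the origin. Walls 4 mm thick
- slidebox: bystander: loose green slide box, 87 x 102 x 36 mm, origin under its centre; leave it alone
- eyepiece: bystander: loose black eyepiece standing on end, 42 mm diameter, 60 mm tall, origin under its centre; leave it alone
- oil: bystander: loose small amber oil bottle, 32 mm diameter, 65 mm tall, origin under its centre; leave it alone
- ball_a: the same ball as ball_a_center (its axes turn as it rolls)
- ball_b: the same ball as ball_b_center (its axes turn as it rolls)

How it is judged:
On the way:
1. a rod's end has been tried in the gauge bore, at least 15 mm deep (((x of rod_red in the frame of gauge between -0.09 and -0.05 m and y of rod_red in the frame of gauge between -0.006 and 0.006 m and z of rod_red in the frame of gauge between 0.054 and 0.066 m and angle between the x axis of rod_red and the x axis of gauge, either way round below 0.15 rad) or (x of rod_yellow in the frame of gauge between -0.09 and -0.05 m and y of rod_yellow in the frame of gauge between -0.006 and 0.006 m and z of rod_yellow in the frame of gauge between 0.054 and 0.066 m and angle between the x axis of rod_yellow and the x axis of gauge, either way round below 0.15 rad) or (x of rod_green in the frame of gauge between -0.09 and -0.05 m and y of rod_green in the frame of gauge between -0.006 and 0.006 m and z of rod_green in the frame of gauge between 0.054 and 0.066 m and angle between the x axis of rod_green and the x axis of gauge, either way round below 0.15 rad) or (x of rod_blue in the frame of gauge between -0.09 and -0.05 m and y of rod_blue in the frame of gauge between -0.006 and 0.006 m and z of rod_blue in the frame of gauge between 0.054 and 0.066 m and angle between the x axis of rod_blue and the x axis of gauge, either way round below 0.15 rad))).
At the end, for the whole second after the job is handed in: every rod present lies at rest in a rack slot, fully down (axis within 6 mm of seated height, middle within 13 mm of the centre line, parallel within 0.13 rad), chamfered end on the red comb; every ball present rests on the floor of a jar, no two in one jar (x of rod_red in the frame of rack between -0.013 and 0.013 m and y of rod_red in the frame of rack between -0.11 and 0.11 m and z of rod_red in the frame of rack between 0.046 and 0.058 m and angle between the x axis of each of rod_red, rod_yellow, rod_green, rod_blue and the x axis of rack, either way round below 0.13 rad and x of each of rod_red_chamfer, rod_yellow_chamfer, rod_green_chamfer, rod_blue_chamfer in the frame of rack above 0.05 m and linear speed of each of rod_red, rod_yellow, rod_green, rod_blue below 0.03 m/s and x of rod_yellow in the frame of rack between -0.013 and 0.013 m and y of rod_yellow in the frame of rack between -0.11 and 0.11 m and z of rod_yellow in the frame of rack between 0.046 and 0.058 m and x of rod_green in the frame of rack between -0.013 and 0.013 m and y of rod_green in the frame of rack between -0.11 and 0.11 m and z of rod_green in the frame of rack between 0.046 and 0.058 m and x of rod_blue in the frame of rack between -0.013 and 0.013 m and y of rod_blue in the frame of rack between -0.11 and 0.11 m and z of rod_blue in the frame of rack between 0.046 and 0.058 m and ((horizontal distance between ball_a_center and jar_a below 0.036 m and z of ball_a_center in the frame of jar_a between 0.02 and 0.036 m) or (horizontal distance between ball_a_center and jar_b below 0.036 m and z of ball_a_center in the frame of jar_b between 0.02 and 0.036 m)) and linear speed of each of ball_a, ball_b below 0.08 m/s and ((horizontal distance between ball_b_center and jar_a below 0.036 m and z of ball_b_center in the frame of jar_a between 0.02 and 0.036 m) or (horizontal distance between ball_b_center and jar_b below 0.036 m and z of ball_b_center in the frame of jar_b between 0.02 and 0.036 m)) and horizontal distance between ball_a_center and ball_b_center above 0.11 m); the robot touches nothing.
It fails at once if a ball is dropped or pressed into a jar (contact force above 25 N) (contact force between any of ball_a, ball_b and jar_a above 25 N or contact force between any of ball_a, ball_b and jar_b above 25 N).
It fails at once if a bystander is moved more than 20 mm (distance of any of slidebox, eyepiece, oil from where it was at the start of the episode above 0.02 m).
Of rod_red, rod_yellow, rod_green, rod_blue only 3 to 4 are there at a start; the rules pass over those that are not, and their reading is None.
Of ball_a, ball_b only 1 to 2 are there at a start; the rules pass over those that are not, and their reading is None.
At some moment in a run one of rod_red, rod_yellow, rod_green, rod_blue may be knocked a few centimetres aside while the robot is not near it.
It also fails if it takes over 210 s, if anything falls off the work surface, if the arm or the gripper's body presses on something with over 40 N, if the wrist force passes 120 N, or if a joint passes its speed limit or range.

## Robot

A 6-joint arm with a two-finger parallel gripper is mounted at the origin on the work surface. World frame = base frame: x ahead of the robot, y to its left, z up, the work surface at z = 0. Lengths are in m, angles in rad, forces in N, time in s.
With the tool pointing down it reaches from about 0.375 to 0.825 m from the base axis. Payload 5.5 kg.
Tool frame: the origin (TCP) lies between the finger pads; the fingertips stand robot.tips_ahead ahead of it and the grasp point (between the pads) lies 2 mm behind it (robot.tips_ahead is the distance from the TCP to the fingertips, in m); z points along the fingers, y is the line along which they close (so a half turn about z gives the same grasp; the last joint's range is limited). The gripper opens to 85 mm and grips with 20 to 120 N. Pads are 22 mm wide; open, the fingers measure 114 mm over their backs; the gripper's body (76 mm by 85 mm) begins 54 mm behind the grasp point. The pads swing forward as they close: fully open they stand 13 mm farther back than shut.
Start: joints at [1.164, 0.314, -0.047, 1.21, 0, 1.571], TCP at [0.237, 0.551, 0.248] pointing down, gripper open.
Joint ranges: [-2.67, 2.67], [-0.69, 1.73], [-1.03, 1.25], [-2.08, 2.16], [-1.42, 1.45], [-3.14, 3.14]. Speed limits (rad/s): [2.39, 2.39, 3.01, 3.14, 3.14, 3.14].

## Interface

Orientations are given as a 3x3 rotation matrix whose columns are the frame's x, y, z axes.
In Python, from cell import robot, read_camera gives the robot as it stands (robot), with the cameras as plain functions.
- The arm moves only by the shell command python3 drive.py 'ROWS' [OPENING]. ROWS is a JSON list of rows, 1 to 20 of them, each of 6 numbers: dx, dy, dz in m, then a rotation vector rx, ry, rz in rad; each row shifts and turns the commanded pose from where the row before left it, along the tool's axes as they then stand; what a row does not reach is not made up. A row lasts 1/10 s, in which the tool goes at most 0.05 m and 0.15 rad, less where a joint would pass 70% of its speed; a pose out of reach is approached as far as the arm can. OPENING is the opening from 0.0 (shut) to 1.0 (fully open), set as the command begins (- or left out keeps the last). The fingers move at their own pace and stop on an object; the grip force is fixed at half the most. Time passes only in rows, so rows that do not move let the fingers close. It prints the time, the measured TCP pose, the force, the opening and the grip force at its end.
- robot.sense(): the state, without advancing time (a new reading comes with each control period).
- read_camera(name): name is "side" or "top" or "wrist"; returns a dict with "frame" (420x560x3 uint8, red, green, blue), "fovy" (degrees; the focal length in pixels is half the picture's height over the tangent of half this angle, whatever the lens; pixels are square), "cx", "cy" (the principal point, pixels), "dist_coeffs" ([k1, k2, p1, p2, k3] as OpenCV has them; the pictures are not rectified), "R" (3x3) and "t" (3): a world point X has camera coordinates R X + t. Camera axes: x right, y down, z forward; pixel columns grow to the right and rows downward; lengths in m; the calibration is good to about 2 mm. A picture is of the moment at which its call begins. There is no depth.
- robot.sign_off(): hands the job in; it is judged then, once.
The state is a dict: "time": time; "q": joint angles; "qvel": joint speeds; "joint_torque": joint torques, N m; "ee_pos": TCP position; "tool_rot": TCP orientation; "wrist_force": force on the tool from outside, world axes, zero at the start; "wrist_torque": the same for the moment, N m; "finger_gap": opening from 0.0 (shut) to 1.0 (fully open); "grasp_force": force on a finger pad.
Only numpy, scipy, OpenCV 4.12 (cv2) and the standard library are available. Lean on these libraries where they do the work, as an engineer would, in place of code of your own. Each camera call takes 0.05 s, during which the arm holds its last target. There are 200 camera calls.

## Working session

There is one attempt and no reset: what is moved stays moved. The work goes in short steps, Python scripts to look and compute and a shell command to move; the robot and the scene stay as the last step left them, time stands still between calls to the robot, and variables do not carry over. Pictures are saved under pics/ and viewed, at most 14 in all, crops included, and the job is handed in when it is done.

```bash
ls; mkdir -p pics; python3 - <<'E'
from cell import robot, read_camera
import cv2
s=robot.sense()
print({k:s[k] for k in ('time','ee_pos','tool_rot','finger_gap','wrist_force')},robot.tips_ahead)
for n in ('side','top'):
    c=read_camera(n); cv2.imwrite(f'pics/{n}0.png',c['frame'][:,:,::-1])
    print(n,c['fovy'],c['cx'],c['cy'],c['dist_coeffs'],c['R'],c['t'])
E
```

```text
cell.py
drive.py
pics
{'time': 0.0, 'ee_pos': array([0.23719962, 0.55052308, 0.24743487]), 'tool_rot': array([[-9.18374902e-01,  3.95710887e-01, -6.58685675e-04],
       [ 3.95711435e-01,  9.18373519e-01, -1.59388429e-03],
       [-2.57978843e-05, -1.72443278e-03, -9.99998513e-01]]), 'finger_gap': 1.0009601601552114, 'wrist_force': array([0.27315517, 0.43196193, 0.89421309])} 0.017
side 43.994463037780974 282.85824688302625 201.71126191121522 [-0.08204072  0.          0.          0.          0.        ] [[ 0.69895898 -0.71515772  0.0024044 ]
 [-0.34547161 -0.3405864  -0.87444283]
 [ 0.62618345  0.61036902 -0.48512261]] [-0.42114796  0.24615635  0.94647954]
top 48.1346772036369 274.9142321464224 213.47767786704142 [0.05349293 0.         0.         0.         0.        ] [[-0.03428028 -0.99939895  0.00515695]
 [-0.97351645  0.03222459 -0.22633448]
 [ 0.22603226 -0.01277918 -0.97403599]] [-0.04065928  0.55624287  1.22387787]
```

View pics/side0.png

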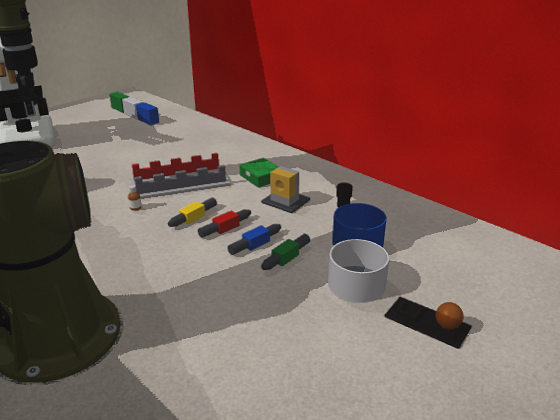

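View pics/top0.png

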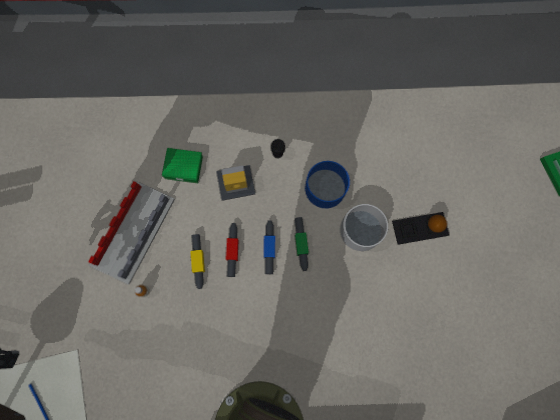

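```bash
cat > h.py <<'E'
import numpy as np,cv2
from cell import robot, read_camera
def cam(n,save=None):
    c=read_camera(n); f=c['frame']; c['hsv']=cv2.cvtColor(f,cv2.COLOR_RGB2HSV)
    F=f.shape[0]/2/np.tan(np.radians(c['fovy'])/2)
    c['K']=np.array([[F,0,c['cx']],[0,F,c['cy']],[0,0,1]]); c['D']=np.array(c['dist_coeffs'])
    c['C']=-c['R'].T@c['t']
    if save: cv2.imwrite(f'pics/{save}.png',f[:,:,::-1])
    return c
def rays(c,px):
    u=cv2.undistortPoints(np.array(px,float).reshape(-1,1,2),c['K'],c['D']).reshape(-1,2)
    return np.c_[u,np.ones(len(u))]@c['R']
def plane(c,px,z):
    d=rays(c,px); return c['C']+d*((z-c['C'][2])/d[:,2])[:,None]
def proj(c,X):
    return cv2.projectPoints(np.array(X,float).reshape(-1,1,3),cv2.Rodrigues(c['R'])[0],c['t'],c['K'],c['D'])[0].reshape(-1,2)
def tri(c1,p1,c2,p2):
    d1,d2=rays(c1,[p1])[0],rays(c2,[p2])[0]
    s=np.linalg.lstsq(np.c_[d1,-d2],c2['C']-c1['C'],rcond=None)[0]
    a,b=c1['C']+s[0]*d1,c2['C']+s[1]*d2
    return (a+b)/2,np.linalg.norm(a-b)
COL={'red':(175,5,120,60),'yellow':(22,33,120,60),'green':(55,80,110,25),'blue':(105,125,110,40)}
def mask(c,lo,hi,s,v):
    H,S,V=cv2.split(c['hsv']); h=(H>=lo)&(H<=hi) if lo<=hi else (H>=lo)|(H<=hi)
    return (h&(S>=s)&(V>=v)).astype(np.uint8)
def blobs(m,amin=30):
    n,l,st,ce=cv2.connectedComponentsWithStats(m)
    return [(ce[i].round(1),st[i]) for i in range(1,n) if st[i][4]>=amin]
E
python3 - <<'E'
from h import *
t=cam('top');s=cam('side')
for k,v in COL.items():
    for n,c in(('top',t),('side',s)):
        print(k,n,[(list(b[0]),list(b[1])) for b in blobs(mask(c,*v),60)])
f=t['frame'][:,:,::-1]
cv2.imwrite('pics/c1.png',cv2.resize(f[130:300,80:320],None,fx=3.3,fy=3.3,interpolation=cv2.INTER_CUBIC))
f=s['frame'][:,:,::-1]
cv2.imwrite('pics/c2.png',cv2.resize(f[140:350,120:390],None,fx=2.85,fy=2.85,interpolation=cv2.INTER_CUBIC))
E
```

```text
red top [([np.float64(114.2), np.float64(223.3)], [np.int32(89), np.int32(181), np.int32(52), np.int32(84), np.int32(610)]), ([np.float64(231.8), np.float64(248.7)], [np.int32(226), np.int32(238), np.int32(13), np.int32(23), np.int32(261)])]
red side [([np.float64(399.4), np.float64(93.6)], [np.int32(187), np.int32(0), np.int32(373), np.int32(250), np.int32(66070)]), ([np.float64(175.4), np.float64(166.5)], [np.int32(132), np.int32(153), np.int32(87), np.int32(26), np.int32(986)]), ([np.float64(226.5), np.float64(221.2)], [np.int32(212), np.int32(211), np.int32(27), np.int32(23), np.int32(396)])]
yellow top [([np.float64(234.4), np.float64(180.4)], [np.int32(223), np.int32(171), np.int32(24), np.int32(20), np.int32(340)]), ([np.float64(197.1), np.float64(260.8)], [np.int32(190), np.int32(250), np.int32(15), np.int32(23), np.int32(288)])]
yellow side [([np.float64(192.7), np.float64(211.5)], [np.int32(179), np.int32(201), np.int32(26), np.int32(23), np.int32(376)])]
green top [([np.float64(181.9), np.float64(164.7)], [np.int32(162), np.int32(148), np.int32(40), np.int32(35), np.int32(
[... 626 characters left out ...]
4(327.4), np.float64(182.7)], [np.int32(305), np.int32(161), np.int32(45), np.int32(47), np.int32(739)]), ([np.float64(269.0), np.float64(245.8)], [np.int32(264), np.int32(235), np.int32(11), np.int32(23), np.int32(242)]), ([np.float64(38.1), np.float64(401.4)], [np.int32(29), np.int32(384), np.int32(20), np.int32(36), np.int32(117)])]
blue side [([np.float64(147.1), np.float64(113.0)], [np.int32(136), np.int32(103), np.int32(23), np.int32(22), np.int32(379)]), ([np.float64(359.0), np.float64(223.1)], [np.int32(333), np.int32(203), np.int32(53), np.int32(44), np.int32(1817)]), ([np.float64(257.0), np.float64(236.7)], [np.int32(242), np.int32(225), np.int32(28), np.int32(25), np.int32(425)])]
```

View pics/c1.png

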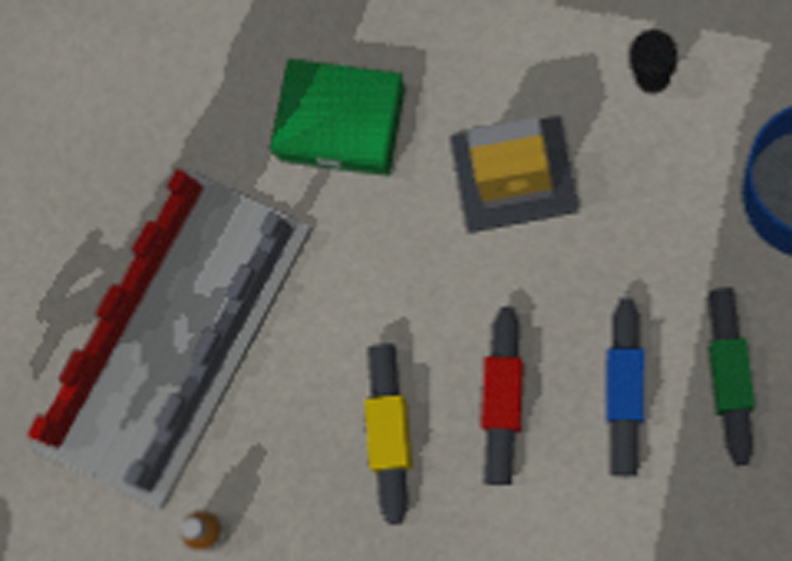

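View pics/c2.png

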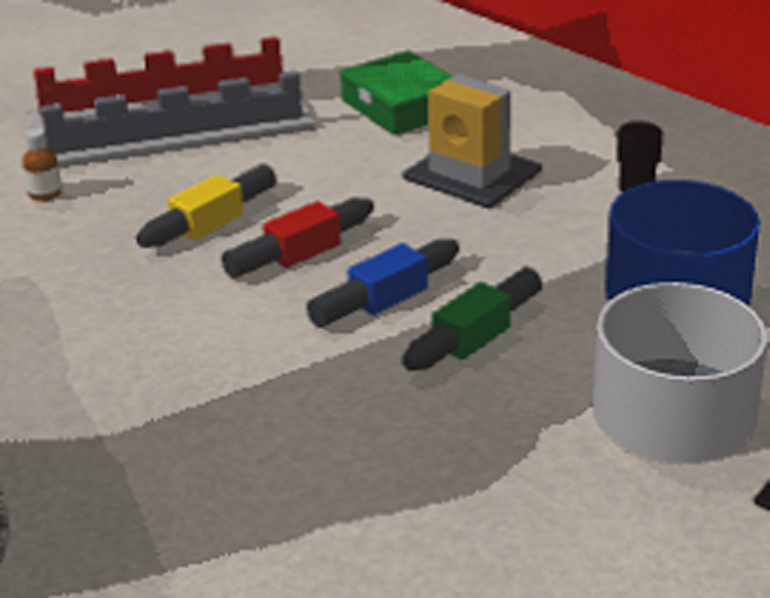

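```bash
cat >> h.py <<'E'
def rods(c,z=0.032,names=('red','yellow','green','blue'),A=(150,600)):
    "grip tops: centre, axis angle (deg, along long side)"
    out={}
    for k in names:
        m=cv2.morphologyEx(mask(c,*COL[k]),cv2.MORPH_OPEN,np.ones((3,3)))
        cs=[x for x in cv2.findContours(m,0,2)[0] if A[0]<cv2.contourArea(x)<A[1]]
        for x in cs:
            b=plane(c,cv2.boxPoints(cv2.minAreaRect(x)),z)[:,:2]
            e=[b[1]-b[0],b[2]-b[1]]; i=int(np.linalg.norm(e[1])>np.linalg.norm(e[0]))
            a=np.degrees(np.arctan2(e[i][1],e[i][0])); a=(a+90)%180-90
            out.setdefault(k,[]).append((b.mean(0).round(4),round(a,1),[round(np.linalg.norm(q),4) for q in e]))
    return out
E
python3 - <<'E'
from h import *
t=cam('top');s=cam('side')
for k,v in rods(t).items(): print(k,v)
P={'red':((231.8,248.7),(226.5,221.2)),'yellow':((197.1,260.8),(192.7,211.5)),'blue':((269,245.8),(257,236.7)),'green':((301.2,243.3),(286.7,251))}
for k,(a,b) in P.items(): print(k,tri(t,a,s,b))
T=lambda u,v:(u/3.3+80,v/3.3+130)
S=lambda u,v:(u/2.85+120,v/2.85+140)
foot=plane(t,[T(452,135),T(559,117),T(579,211),T(470,232)],0.008);print('foot',foot.round(4),foot.mean(0))
print('brass top',plane(t,[T(472,150),T(545,136),T(552,165),T(478,180)],0.09).round(4))
print('bore side', plane(s,[S(456,129)],0.06), tri(t,T(517,184),s,S(456,129)))
print('brass top-left/right',tri(t,T(478,180),s,S(430,88)),tri(t,T(552,167),s,S(497,102)))
print('red comb ends',plane(t,[T(178,170),T(200,185),T(30,432),T(58,445)],0.058).round(4))
print('grey',plane(t,[T(265,218),T(290,228),T(127,482),T(153,490)],0.058).round(4))
print('jars')
for nm,px in (('blue',(327.4,184)),('white',(365,227))): print(nm,plane(t,[px],0.074))
m=mask(t,5,20,120,60);print(blobs(m,40)); m2=mask(s,5,20,120,60);print(blobs(m2,40))
c=read_camera('wrist');C=-c['R'].T@c['t'];q=robot.sense();print(q['tool_rot'].T@(C-q['ee_pos']),c['R']@q['tool_rot'],c['fovy'])
E
```

```text
red [(array([0.4669, 0.0619]), np.float64(-0.9), [np.float64(0.0332), np.float64(0.0584)]), (array([0.5521, 0.3864]), np.float64(-27.0), [np.float64(0.2515), np.float64(0.0226)])]
yellow [(array([0.4364, 0.1575]), np.float64(4.4), [np.float64(0.0356), np.float64(0.0608)]), (array([0.6622, 0.0519]), np.float64(-80.7), [np.float64(0.0621), np.float64(0.0489)])]
green [(array([ 0.4758, -0.1305]), np.float64(-2.9), [np.float64(0.0306), np.float64(0.056)]), (array([ 0.6556, -0.8401]), np.float64(-9.4), [np.float64(0.0497), np.float64(0.1221)])]
blue [(array([ 0.4718, -0.0403]), np.float64(-1.9), [np.float64(0.0278), np.float64(0.0586)]), (array([ 0.5994, -0.1921]), np.float64(67.2), [np.float64(0.046), np.float64(0.1065)]), (array([ 0.6778, -0.2264]), np.float64(62.7), [np.float64(0.065), np.float64(0.1221)])]
red (array([0.46912247, 0.06333008, 0.01685221]), np.float64(0.001182441717655964))
yellow (array([0.43866795, 0.15941457, 0.0177181 ]), np.float64(0.0014940363302132528))
blue (array([ 0.47380508, -0.04066707,  0.01681966]), np.float64(0.0012603942569272449))
green (array([ 0.47828
[... 942 characters left out ...]

[(array([437.4, 223.4]), array([429, 215,  18,  17, 240], dtype=int32)), (array([142.3, 290.9]), array([136, 286,  11,  10,  52], dtype=int32))]
[(array([ 2.1, 69.1]), array([ 0, 63,  6, 13, 63], dtype=int32)), (array([11.3, 75.8]), array([ 7, 70,  9, 13, 81], dtype=int32)), (array([283., 183.]), array([270, 169,  26,  30, 628], dtype=int32)), (array([133.4, 196. ]), array([128, 192,  12,   9,  76], dtype=int32)), (array([448.8, 314.7]), array([436, 302,  27,  26, 546], dtype=int32))]
[ 0.07388166  0.0008001  -0.12580337] [[-6.07482484e-04  9.99999366e-01  9.48321315e-04]
 [-9.57859466e-01 -3.09489988e-04 -2.87237092e-01]
 [-2.87236616e-01 -1.08285005e-03  9.57859047e-01]] 64.78664594041413
```

```bash
cat > plan.py <<'E'
import sys
from h import *
from scipy.spatial.transform import Rotation as Ro
def pose(yaw):
    a=np.radians(yaw); x=np.array([np.cos(a),np.sin(a),0]); z=np.array([0,0,-1.]); return np.c_[x,np.cross(z,x),z]
def plan(x,y,z,yaw):
    "turn first (rotvec), then shift in the turned tool axes"
    s=robot.sense(); Rt=pose(yaw)
    r=Ro.from_matrix(s['tool_rot'].T@Rt).as_rotvec()
    return 'rot',r.round(4).tolist(),'shift',(Rt.T@(np.array([x,y,z])-s['ee_pos'])).round(4).tolist(),'shift w/o turn',(s['tool_rot'].T@(np.array([x,y,z])-s['ee_pos'])).round(4).tolist()
def st():
    s=robot.sense(); R=s['tool_rot']
    return 't',round(s['time'],1),'p',s['ee_pos'].round(4).tolist(),'yaw',round(np.degrees(np.arctan2(R[1,0],R[0,0])),2),'tiltz',R[:2,2].round(4).tolist(),'q',np.round(s['q'],2).tolist(),'F',s['wrist_force'].round(1).tolist(),'gap',round(s['finger_gap'],3),'gf',round(float(np.max(s['grasp_force'])),1)
if __name__=='__main__':
    print(*st()); print(*plan(*map(float,sys.argv[1:])))
E
python3 drive.py '[[0,0,0,0,0,-0.1],[0,0,0,0,0,-0.1]]'; python3 plan.py 0.467 0.062 0.2 180
```

```text
time: 0.55
ee_pos: [0.2374, 0.551, 0.2483]
tool_rot: [[-0.98, 0.201, -0.0], [0.201, 0.98, -0.0], [0.0, -0.0, -1.0]]
wrist_force: [0.6, 0.7, 0.3]
finger_gap: 0.997
grasp_force: 0.0
t 0.6 p [0.2374, 0.551, 0.2483] yaw 168.38 tiltz [-0.0, -0.0001] q [1.16, 0.31, -0.05, 1.21, -0.0, 1.37] F [0.6, 0.7, 0.3] gap 0.997 gf 0.0
rot [-0.0001, -0.0, -0.2028] shift [-0.2296, -0.489, 0.0483] shift w/o turn [-0.3234, -0.4327, 0.0483]
```

```bash
python3 drive.py '[[0,0,0,0,0,-0.1014],[0,0,0,0,0,-0.1014],[-0.02,-0.044,0.004,0,0,0],[-0.02,-0.044,0.004,0,0,0],[-0.02,-0.044,0.004,0,0,0],[-0.02,-0.044,0.004,0,0,0],[-0.02,-0.044,0.004,0,0,0],[-0.02,-0.044,0.004,0,0,0],[-0.02,-0.044,0.004,0,0,0],[-0.02,-0.044,0.004,0,0,0],[-0.02,-0.044,0.004,0,0,0],[-0.02,-0.044,0.004,0,0,0],[-0.02,-0.044,0.004,0,0,0],[0,0,0,0,0,0],[0,0,0,0,0,0]]' 0.75
python3 - <<'E'
from plan import *
print(*st())
w=cam('wrist','w1')
print(w['C'])
for k,v in rods(w,A=(400,20000)).items(): print(k,v)
E
python3 plan.py 0.467 0.062 0.2 180
```

```text
time: 2.05
ee_pos: [0.4555, 0.0652, 0.2042]
tool_rot: [[-1.0, 0.007, -0.001], [0.007, 1.0, 0.0], [0.001, 0.0, -1.0]]
wrist_force: [-0.1, 1.1, -1.0]
finger_gap: 0.752
grasp_force: 0.0
t 2.0 p [0.4555, 0.0652, 0.2042] yaw 179.59 tiltz [-0.0005, 0.0004] q [0.14, 0.08, -0.44, 1.05, 0.0, 0.15] F [-0.1, 1.1, -1.0] gap 0.752 gf 0.0
[0.38210944 0.06681009 0.33014932]
red [(array([0.4648, 0.0638]), np.float64(-3.6), [np.float64(0.0627), np.float64(0.0312)])]
yellow [(array([0.4359, 0.1557]), np.float64(5.3), [np.float64(0.0366), np.float64(0.0621)])]
green [(array([0.7053, 0.2361]), np.float64(-2.1), [np.float64(0.0671), np.float64(0.044)]), (array([ 0.4735, -0.1225]), np.float64(3.8), [np.float64(0.048), np.float64(0.0628)])]
blue [(array([ 0.6036, -0.2113]), np.float64(-53.2), [np.float64(0.1419), np.float64(0.054)]), (array([ 0.469 , -0.0361]), np.float64(-1.3), [np.float64(0.0384), np.float64(0.0643)])]
t 2.1 p [0.4552, 0.0662, 0.2043] yaw 179.71 tiltz [-0.0005, 0.0005] q [0.14, 0.08, -0.44, 1.05, 0.0, 0.15] F [-0.5, 0.6, -0.4] gap 0.752 gf 0.0
rot [0.0005, -0.0005, -0.005] shift [-0.0118, -0.0042, 0.0043] shift w/o turn [-0.0118, -0.0042, 0.0042]
```

View pics/w1.png

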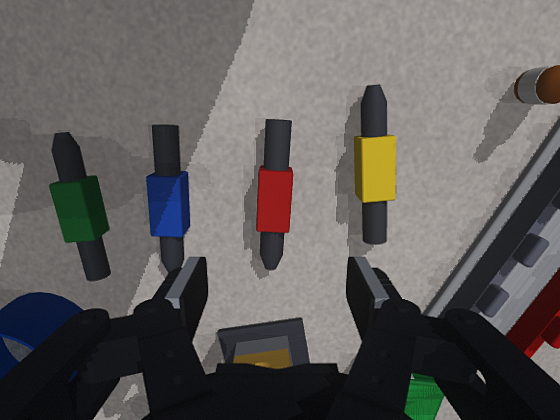

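```bash
python3 drive.py '[[-0.011,-0.002,0.04,0,0,0.055],[0,0,0.05,0,0,0],[0,0,0.05,0,0,0],[0,0,0.03,0,0,0],[0,0,0.01,0,0,0],[0,0,0,0,0,0],[0,0,0,0,0,0]]' 0.75
python3 plan.py 0.466 0.0635 0.024 176.5
```

```text
time: 2.8
ee_pos: [0.4676, 0.0651, 0.0257]
tool_rot: [[-0.998, 0.057, 0.002], [0.057, 0.998, 0.0], [-0.002, 0.0, -1.0]]
wrist_force: [0.4, 0.2, -0.2]
finger_gap: 0.748
grasp_force: 0.0
t 2.8 p [0.4676, 0.0651, 0.0257] yaw 176.7 tiltz [0.002, 0.0004] q [0.14, 0.29, -0.65, 0.63, 0.0, 0.2] F [0.4, 0.2, -0.2] gap 0.748 gf 0.0
rot [0.0005, 0.0019, 0.0036] shift [0.0015, -0.0017, 0.0017] shift w/o turn [0.0015, -0.0017, 0.0017]
```

```bash
python3 drive.py '[[0.0015,-0.0015,0.002,0,0,0],[0,0,0,0,0,0],[0,0,0,0,0,0],[0,0,0,0,0,0],[0,0,0,0,0,0],[0,0,0,0,0,0],[0,0,0,0,0,0]]' 0.2
python3 plan.py 0.466 0.0635 0.024 176.5
python3 drive.py '[[0,0,-0.03,0,0,0],[0,0,-0.05,0,0,0],[0,0,-0.05,0,0,0],[0,0,0,0,0,0],[0,0,0,0,0,0]]'
python3 - <<'E'
from plan import *
print(*st())
w=cam('wrist','w2')
m=mask(w,*COL['red']);print(blobs(m,200))
for i in (cv2.boxPoints(cv2.minAreaRect(max(cv2.findContours(m,0,2)[0],key=cv2.contourArea))),):print(i)
E
```

```text
time: 3.5
ee_pos: [0.4659, 0.0627, 0.0237]
tool_rot: [[-0.998, 0.059, 0.002], [0.059, 0.998, 0.0], [-0.002, 0.001, -1.0]]
wrist_force: [-1.6, -0.4, 6.9]
finger_gap: 0.363
grasp_force: 60.0
t 3.5 p [0.4659, 0.0627, 0.0237] yaw 176.6 tiltz [0.0022, 0.0005] q [0.13, 0.29, -0.65, 0.62, 0.0, 0.19] F [-1.6, -0.4, 6.9] gap 0.363 gf 60.0
rot [0.0006, 0.0022, 0.0017] shift [-0.0001, 0.0008, -0.0003] shift w/o turn [-0.0001, 0.0008, -0.0003]
time: 4.0
ee_pos: [0.4659, 0.0627, 0.1537]
tool_rot: [[-0.998, 0.059, 0.003], [0.059, 0.998, 0.001], [-0.003, 0.001, -1.0]]
wrist_force: [-0.2, -0.6, -2.4]
finger_gap: 0.363
grasp_force: 60.9
t 4.0 p [0.4659, 0.0627, 0.1537] yaw 176.6 tiltz [0.0035, 0.0005] q [0.13, 0.13, -0.5, 0.93, 0.0, 0.19] F [-0.2, -0.6, -2.4] gap 0.363 gf 60.9
[(array([276.6, 288.3]), array([  236,   208,    83,   151, 10540], dtype=int32)), (array([552.5, 361.2]), array([540, 340,  20,  46, 382], dtype=int32))]
[[236. 208.]
 [318. 208.]
 [318. 358.]
 [236. 358.]]
```

View pics/w2.png

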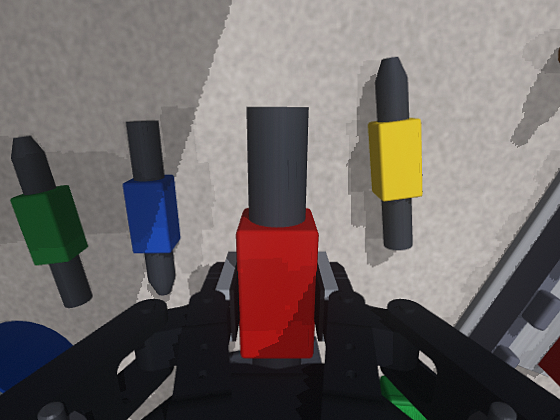

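```bash
python3 - <<'E'
from plan import *
w=cam('wrist');s=robot.sense()
def toolplane(c,px,zt):
    R,p=s['tool_rot'],s['ee_pos']; o=R.T@(c['C']-p); d=rays(c,px)@R
    return o+d*((zt-o[2])/d[:,2])[:,None]
print(toolplane(w,[(247,107),(307,107)],-0.004),toolplane(w,[(241,211),(312,211)],-0.008))
E
python3 plan.py 0.65 -0.06 0.2 180
```

```text
[[ 0.07322686 -0.00937483 -0.004     ]
 [ 0.0732137   0.01198627 -0.004     ]] [[ 0.03567994 -0.01224916 -0.008     ]
 [ 0.03566506  0.0144552  -0.008     ]]
t 4.1 p [0.4637, 0.0624, 0.1511] yaw 176.61 tiltz [-0.002, -0.0003] q [0.13, 0.13, -0.51, 0.93, -0.0, 0.19] F [-0.9, -0.1, -2.3] gap 0.362 gf 60.8
rot [-0.0004, -0.002, -0.0592] shift [-0.1863, -0.1224, -0.0489] shift w/o turn [-0.1931, -0.1112, -0.0492]
```

```bash
python3 drive.py '[[0,0,-0.02,0,0,-0.059],[-0.0373,-0.0245,-0.0058,0,0,0],[-0.0373,-0.0245,-0.0058,0,0,0],[-0.0373,-0.0245,-0.0058,0,0,0],[-0.0373,-0.0245,-0.0058,0,0,0],[-0.0373,-0.0245,-0.0058,0,0,0],[0,0,0,0,0,0],[0,0,0,0,0,0],[0,0,0,0,0,0]]'
python3 - <<'E'
from plan import *
print(*st())
w=cam('wrist','w3');import pickle
pickle.dump({k:w[k] for k in('K','D','R','t','C','frame')},open('w3.pkl','wb'))
for lo,hi in((20,35),): 
  m=mask(w,lo,hi,120,40);print([(b[0],b[1]) for b in blobs(m,200)])
E
```

```text
time: 5.0
ee_pos: [0.6495, -0.0593, 0.199]
tool_rot: [[-1.0, -0.0, -0.004], [-0.0, 1.0, 0.001], [0.004, 0.001, -1.0]]
wrist_force: [0.2, 1.2, -2.5]
finger_gap: 0.362
grasp_force: 60.7
t 5.0 p [0.6495, -0.0593, 0.199] yaw -179.99 tiltz [-0.0044, 0.0006] q [-0.09, 0.44, 0.02, 1.16, 0.0, -0.09] F [0.2, 1.2, -2.5] gap 0.362 gf 60.7
[(array([412.7, 206.1]), array([ 361,  175,  100,   65, 4793], dtype=int32))]
```

View pics/w3.png

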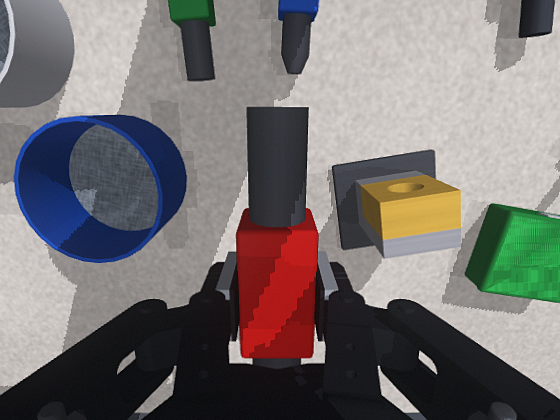

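```bash
python3 - <<'E'
from h import *
import pickle
w=pickle.load(open('w3.pkl','rb'))
f=w['frame'];hsv=cv2.cvtColor(f,cv2.COLOR_RGB2HSV);w['hsv']=hsv
m=mask(w,18,35,110,40); n,l,stt,ce=cv2.connectedComponentsWithStats(m);i=1+np.argmax(stt[1:,4]);m=(l==i).astype(np.uint8)
c=max(cv2.findContours(m,0,1)[0],key=cv2.contourArea)
ap=cv2.approxPolyDP(c,4,True)[:,0];print(ap.tolist())
for r in range(170,244,4):
    print(r,' '.join(f'{v:3d}' for v in hsv[r,356:466:5,2]))
E
```

```text
[[460, 190], [427, 175], [365, 184], [363, 214], [382, 239], [460, 227]]
170  77  78  77  75  77  77  74  75  72  74  72  67  89  84  84  82 224 206 218 207 209 214
174  75  75  74  75  74  72  73  93 116 112 110 111 112 118  86  83 220 212 208 204 206 209
178  75  75  97 115 114 112 111 112 115 125 155 147 146 145 147 153 197 208 207 210 213 213
182  67 111 116 112 122 152 146 144 142 142 141 152 147 143 146 148 147 143 215 199 199 206
186  71 106 143 143 141 141 141 199 200 196 183 147 112  91 145 148 145 149 148 150 212 212
190  72  95 113 138 145 145 143 190 197 198 181 149 133 147 146 142 145 149 146 142 160 202
194  63  79  88 142 142 146 145 145 145 141 141 147 146 147 147 173 224 215 212 209 213 216
198  56  71  88  89 140 140 144 145 143 145 166 223 215 211 209 211 215 220 222 221 217 210
202  51  71  90  90  89 181 223 215 210 210 210 215 217 220 218 218 218 220 221 219 218 214
206  52  70  90  88  88 220 214 217 218 216 216 217 218 220 220 218 218 217 216 219 217 211
210  51  71  89  88  91 226 215 217 217 218 217 217 218 217 214 215 216 216 217 215 214 219
214  49  70  91  88  89 207 216 215 214 212 215 214 213 213 211 213 210 212 213 213 214 215
218  52  70  88  88  89 179 210 212 210 209 208 209 209 213 213 213 213 215 214 217 217 210
222  55  68  74  92  89 149 205 208 209 209 210 212 213 213 215 216 216 218 216 215 215 213
226  61  72  70  74  90 134 208 209 210 213 213 216 218 218 216 216 216 215 214 215 217 210
230  58  54  71  72  89 106 211 215 217 216 216 215 214 212 214 218 222 209 182 181 172 192
234  59  59  62  72  71  91 213 212 211 213 217 222 208 178 177 170 172 174 175 177 175 199
238  58  57  58  73  71  70 220 203 170 176 169 169 174 176 178 177 175 171 171 172 172 191
242  56  57  59  59  73  66 170 174 175 176 172 173 172 170 173 175 171 170 171 173 175 196
```

```bash
cat > gz.py <<'E'
from h import *
import pickle
w=pickle.load(open('w3.pkl','rb'))
a,b=plane(w,[(379.5,202.5),(460.5,189.8)],0.09)
print(a,b,np.linalg.norm(a-b)); e=(a-b)[:2]; ang=np.degrees(np.arctan2(-e[0],e[1])) if e[1]>0 else np.degrees(np.arctan2(e[0],-e[1]))
print('ang',ang); m=(a+b)/2; gx=np.array([np.cos(np.radians(ang)),np.sin(np.radians(ang)),0])
print('mouth mid',m,'centre',m+.03*gx)
# bore on face plane
d=rays(w,[(406,188),(387,190.5),(427,187),(408,193.5),(405,183)]);X=w['C']+d*(((m-w['C'])@gx)/(d@gx))[:,None];print('bore c,l,r,top,bot',X)
print('foot',plane(w,[(333,165),(435,151),(343,248)],0.008))
E
python3 gz.py
```

```text
[0.64233448 0.01784782 0.09      ] [0.63260106 0.07736453 0.09      ] 0.06030736281187727
ang 9.287981982326212
mouth mid [0.63746777 0.04760617 0.09      ] centre [0.66707445 0.05244808 0.09      ]
bore c,l,r,top,bot [[0.63752853 0.04723459 0.0632412 ]
 [0.63997535 0.03227313 0.06184322]
 [0.6351964  0.06149484 0.06965474]
 [0.63822846 0.04295478 0.07891621]
 [0.63672712 0.05213497 0.04772385]]
foot [[ 0.62768146 -0.0039406   0.008     ]
 [ 0.61390127  0.09375769  0.008     ]
 [ 0.71432345  0.01061695  0.008     ]]
```

```bash
python3 plan.py 0.5406 0.0307 0.0677 -170.8
```

```text
t 5.0 p [0.6496, -0.0591, 0.1997] yaw -179.97 tiltz [-0.0033, 0.0005] q [-0.09, 0.44, 0.02, 1.16, 0.0, -0.09] F [-0.1, 0.1, -2.3] gap 0.362 gf 60.7
rot [0.0007, -0.0033, -0.16] shift [0.0933, 0.1061, 0.132] shift w/o turn [0.1085, 0.0898, 0.1324]
```

```bash
python3 drive.py '[[0,0,0,0,-0.002,-0.08],[0,0,0,0,-0.001,-0.08],[0.0311,0.0353,0,0,0,0],[0.0311,0.0353,0,0,0,0],[0.0311,0.0353,0,0,0,0],[0,0,0.044,0,0,0],[0,0,0.044,0,0,0],[0,0,0.044,0,0,0],[0,0,0,0,0,0],[0,0,0,0,0,0],[0,0,0,0,0,0]]' >/dev/null
python3 plan.py 0.5406 0.0307 0.0677 -170.8
python3 - <<'E'
from h import *
s=cam('side');t=cam('top')
f=s['frame'][:,:,::-1];a=cv2.resize(f[150:230,220:320],None,fx=4,fy=4,interpolation=cv2.INTER_CUBIC)
f=t['frame'][:,:,::-1];b=cv2.resize(f[150:250,200:300],None,fx=4,fy=4,interpolation=cv2.INTER_CUBIC)
cv2.imwrite('pics/g1.png',np.hstack([cv2.copyMakeBorder(a,0,80,0,0,0),b]))
E
```

```text
t 6.2 p [0.5444, 0.0302, 0.0714] yaw -170.81 tiltz [0.0065, 0.0004] q [0.06, 0.34, -0.44, 0.78, 0.0, -0.1] F [1.0, -0.3, -2.3] gap 0.364 gf 60.9
rot [-0.0006, 0.0065, -0.0002] shift [0.0036, 0.0011, 0.0037] shift w/o turn [0.0037, 0.0011, 0.0037]
```

View pics/g1.png

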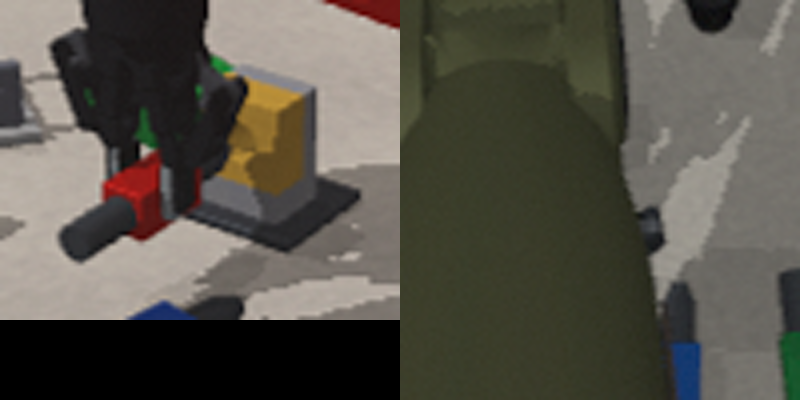

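```bash
python3 drive.py '[[0.0037,0.001,0.0037,0,0.0065,0],[0,0,0,0,0,0],[0,0,0,0,0,0]]' >/dev/null
python3 plan.py 0.5406 0.0307 0.0677 -170.8
python3 drive.py '[[-0.008,0,0,0,0,0],[-0.006,0,0,0,0,0],[0,0,0,0,0,0]]'>/dev/null;python3 plan.py 0.5406 0.0307 0.0677 -170.8
python3 drive.py '[[-0.005,0,0,0,0,0],[-0.005,0,0,0,0,0],[0,0,0,0,0,0]]'>/dev/null;python3 plan.py 0.5406 0.0307 0.0677 -170.8
```

```text
t 6.5 p [0.539, 0.0303, 0.0655] yaw -170.83 tiltz [-0.0033, -0.0008] q [0.06, 0.35, -0.45, 0.78, -0.0, -0.1] F [-0.3, -0.8, -2.5] gap 0.366 gf 60.9
rot [-0.0003, -0.0033, -0.0006] shift [-0.0017, 0.0002, -0.0022] shift w/o turn [-0.0016, 0.0002, -0.0022]
t 6.8 p [0.5544, 0.0327, 0.0654] yaw -170.83 tiltz [-0.0019, -0.0007] q [0.06, 0.37, -0.41, 0.79, -0.0, -0.1] F [0.1, -0.6, -1.8] gap 0.366 gf 60.9
rot [-0.0004, -0.002, -0.0005] shift [0.014, 0.0002, -0.0023] shift w/o turn [0.014, 0.0002, -0.0022]
t 7.2 p [0.5637, 0.0343, 0.0653] yaw -170.83 tiltz [-0.0026, -0.0008] q [0.06, 0.39, -0.39, 0.8, -0.0, -0.1] F [-0.0, -0.2, -2.4] gap 0.362 gf 60.9
rot [-0.0003, -0.0027, -0.0005] shift [0.0233, 0.0002, -0.0024] shift w/o turn [0.0233, 0.0002, -0.0024]
```

```bash

python3 drive.py '[[0,0,-0.002,0,-0.002,0],[0,0,0,0,0,0]]'>/dev/null;python3 plan.py 0.592 0.039 0.0677 -170.8
python3 drive.py '[[-0.004,0,0,0,0,0],[-0.004,0,0,0,0,0],[0,0,0,0,0,0]]'>/dev/null;python3 plan.py 0.592 0.039 0.0677 -170.8
```

```text
t 7.3 p [0.5626, 0.0341, 0.0674] yaw -170.83 tiltz [-0.0014, -0.0005] q [0.06, 0.38, -0.39, 0.8, -0.0, -0.1] F [-0.0, -1.3, -1.6] gap 0.357 gf 60.9
rot [-0.0003, -0.0015, -0.0006] shift [-0.0298, 0.0001, -0.0003] shift w/o turn [-0.0298, 0.0001, -0.0004]
t 7.7 p [0.5715, 0.0355, 0.0674] yaw -170.83 tiltz [-0.0005, -0.0004] q [0.06, 0.4, -0.37, 0.81, -0.0, -0.1] F [0.7, 0.3, -2.3] gap 0.364 gf 60.9
rot [-0.0003, -0.0006, -0.0005] shift [-0.0208, 0.0002, -0.0003] shift w/o turn [-0.0208, 0.0002, -0.0004]
```

```bash
cat > gf.py <<'E'
from plan import *
a=np.radians(9.2);p=robot.sense()['ee_pos']-[.666,.051,0]
s=robot.sense();print('g-frame TCP',round(p[0]*np.cos(a)+p[1]*np.sin(a),4),round(-p[0]*np.sin(a)+p[1]*np.cos(a),4),round(p[2],4),'F',s['wrist_force'].round(1),'T',s['wrist_torque'].round(2),s['time'])
E
python3 gf.py
for i in 1; do python3 drive.py '[[-0.004,0,0,0,0,0],[-0.004,0,0,0,0,0],[0,0,0,0,0,0]]'>/dev/null;python3 gf.py
python3 drive.py '[[-0.003,0,0,0,0,0],[-0.003,0,0,0,0,0],[0,0,0,0,0,0]]'>/dev/null;python3 gf.py; done
```

```text
g-frame TCP -0.0958 -0.0002 0.0674 F [ 0.7  0.3 -2.3] T [ 0.02 -0.03  0.01] 7.65
g-frame TCP -0.0879 -0.0002 0.0673 F [-0.1 -0.1 -3. ] T [-0.    0.04 -0.02] 7.95
g-frame TCP -0.0821 -0.0002 0.0672 F [ 0.1 -0.6 -1.7] T [0.01 0.   0.  ] 8.25
```

```bash

python3 drive.py '[[-0.003,0,0,0,0,0],[0,0,0,0,0,0]]'>/dev/null;python3 gf.py
python3 drive.py '[[-0.003,0,0,0,0,0],[0,0,0,0,0,0]]'>/dev/null;python3 gf.py
python3 drive.py '[[-0.002,0,0,0,0,0],[0,0,0,0,0,0]]'>/dev/null;python3 gf.py
```

```text
g-frame TCP -0.0793 -0.0001 0.0672 F [-0.2  0.9 -2.1] T [ 0.04 -0.01 -0.01] 8.45
g-frame TCP -0.0762 -0.0002 0.0672 F [-0.2 -0.  -2.7] T [ 0.03 -0.03 -0.02] 8.65
g-frame TCP -0.0744 -0.0001 0.0672 F [-0.6 -0.1 -3. ] T [-0.02  0.06 -0.01] 8.85
```

```bash

for k in 1 2 3; do python3 drive.py '[[-0.002,0,0,0,0,0],[0,0,0,0,0,0]]'>/dev/null;python3 gf.py; done
```

```text
g-frame TCP -0.0724 -0.0002 0.0672 F [ 0.4  0.6 -3.2] T [0.02 0.01 0.07] 9.05
g-frame TCP -0.0704 -0.0002 0.0672 F [-0.4 -0.1 -2.7] T [ 0.05  0.01 -0.01] 9.25
g-frame TCP -0.0684 -0.0002 0.0672 F [-0.5  0.  -3.8] T [ 0.01 -0.03 -0.01] 9.45
```

```bash

for k in 1 2 3; do python3 drive.py '[[-0.002,0,0,0,0,0],[0,0,0,0,0,0]]'>/dev/null;python3 gf.py; done
```

```text
g-frame TCP -0.0664 -0.0001 0.0672 F [ 0.1 -0.2 -2.9] T [ 0.04 -0.11  0.08] 9.65
g-frame TCP -0.0648 -0.0 0.0671 F [-1.   0.5 -1.8] T [0.06 0.23 0.05] 9.85
g-frame TCP -0.0644 0.0 0.067 F [-7.  -0.2  2.7] T [-0.07  1.1  -0.02] 10.05
```

```bash

python3 drive.py '[[0.02,0,0,0,0,0],[0.02,0,0,0,0,0],[0.02,0,0,0,0,0],[0,0,-0.045,0,0,0],[0,0,-0.045,0,0,0],[0,0,-0.045,0,0,0],[0,0,0,0,0,-0.135],[0,0,0,0,0,-0.135],[0,0,0,0,0,-0.135],[0,0,0,0,0,-0.135],[0,0,0,0,0,-0.135],[0,0,0,0,0,-0.135],[0,0,0,0,0,-0.135],[0,0,0,0,0,0],[0,0,0,0,0,0]]'>/dev/null;python3 plan.py 0.556 0.398 0.2 -116.7
```

```text
t 11.6 p [0.5453, 0.0313, 0.2023] yaw -116.87 tiltz [-0.0012, -0.0006] q [0.06, 0.24, -0.26, 1.08, -0.0, -1.04] F [0.5, -0.2, -3.2] gap 0.363 gf 61.0
rot [0.0008, -0.001, -0.003] shift [-0.3324, 0.1552, 0.0023] shift w/o turn [-0.3319, 0.1562, 0.002]
```

```bash

python3 drive.py '[[-0.041,0.019,0,0,0,0],[-0.041,0.019,0,0,0,0],[-0.041,0.019,0,0,0,0],[-0.041,0.019,0,0,0,0],[-0.041,0.019,0,0,0,0],[-0.041,0.019,0,0,0,0],[-0.041,0.019,0,0,0,0],[-0.041,0.019,0,0,0,0],[0,0,0,0,0,0],[0,0,0,0,0,0],[0,0,0,0,0,0]]'>/dev/null;python3 - <<'E'
from plan import *
import pickle
w=cam('wrist','r1');print(*st())
pickle.dump({k:w[k] for k in('K','D','R','t','C','frame')},open('r1.pkl','wb'))
E
```

```text
t 12.7 p [0.5567, 0.3914, 0.202] yaw -116.81 tiltz [-0.0018, -0.0012] q [0.61, 0.49, 0.1, 1.19, 0.0, -0.49] F [0.0, -0.6, -2.9] gap 0.363 gf 60.9
```

View pics/r1.png

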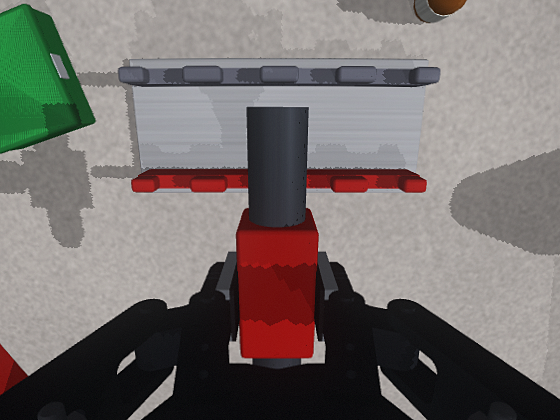

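```bash
python3 - <<'E'
from h import *
import pickle
w=pickle.load(open('r1.pkl','rb'));w['hsv']=cv2.cvtColor(w['frame'],cv2.COLOR_RGB2HSV)
H,S,V=cv2.split(w['hsv'])
m=mask(w,175,5,120,150);bl=[b for b in blobs(m,80) if b[0][1]<195];print(bl)
g=((V[60:90]>85)&(V[60:90]<135)).astype(np.uint8)
print([(b[0]+[0,60],b[1]) for b in blobs(cv2.morphologyEx(g,cv2.MORPH_OPEN,np.ones((7,7))),80)])
for r in (70,74,78,84,176,180,184,188,192): print(r,V[r,170:260:5],V[r,335:395:5])
P=plane(w,[(204.5,74),(357,73),(208.5,184),(350,184)],.058)[:,:2]
print(P,np.linalg.norm(P[1]-P[0]),np.linalg.norm(P[3]-P[2]))
c=P.mean(0);e=(P[1]-P[0])/2+(P[3]-P[2])/2;x=(P[2]+P[3]-P[0]-P[1])/2
print('centre',c,'ang from y',np.degrees(np.arctan2(-e[0],e[1])),'from x',np.degrees(np.arctan2(x[1],x[0])),np.linalg.norm(x))
E
```

```text
[(array([167. , 181.7]), array([158, 175,  26,  13, 180], dtype=int32)), (array([358.3, 184.5]), array([336, 175,  51,  16, 426], dtype=int32)), (array([143.5, 185.6]), array([133, 181,  21,  10, 177], dtype=int32)), (array([208.5, 185.6]), array([192, 181,  33,  11, 277], dtype=int32)), (array([416.5, 185.9]), array([407, 181,  20,  10, 169], dtype=int32))]
[(array([201.9,  73.1]), array([184,   7,  37,  14, 480], dtype=int32)), (array([287.3,  73.9]), array([262,   7,  50,  17, 680], dtype=int32)), (array([361. ,  74.1]), array([340,   7,  43,  17, 589], dtype=int32)), (array([111.3,  76.7]), array([ 79,   8,  64,  17, 777], dtype=int32)), (array([155.6,  75.6]), array([149,   8,  14,  16, 220], dtype=int32)), (array([229.3,  75.4]), array([223,   8,  14,  16, 218], dtype=int32)), (array([428.5,  74.5]), array([418,   8,  22,  14, 301], dtype=int32))]
70 [ 75  76  77 108 104 109 107 107 109 108  84 109 109 108  75  76  77  78] [ 68  86 116 114 115 116 115 117 116 114  84  77]
74 [ 77  79  80 110 105 105 107 104 106 108  89 109 110 110  76  76  77  75] [ 58  88 115 113 116 115 114 1
[... 429 characters left out ...]
147  95 103  36  41] [111 135 134 137 136 136 134 159 162 115 113 115]
184 [162 140 118 115 105 163 163 163 163 165 165 116 147 146 139 100  36  41] [132 160 160 160 158 161 163 161 110 116 114 115]
188 [162 159 161 164 122 158 149 159 161 161 159 121 163 158 160 160  36  41] [139 159 161 163 161 162 161 160 160 164 165 168]
192 [141 144 143 143 148 130 131 130 132 133 135 153 146 148 147 148  37  39] [115 130 129 129 133 134 174 153 157 158 157 160]
[[0.56054546 0.27954175]
 [0.45614141 0.33146266]
 [0.60085632 0.35556963]
 [0.49550533 0.40884944]] 0.11660183516516154 0.11805748265285061
centre [0.52826213 0.34385587] ang from y 63.36436680761882 from x 62.55522363254648 0.08643513036273912
```

```bash
cat > slot.py <<'E'
import sys
from plan import *
y=float(sys.argv[1]);z=float(sys.argv[2]);yaw=float(sys.argv[3]);C=np.array([.5295,.3433]);a=np.radians(63.2)
p=C+y*np.array([-np.sin(a),np.cos(a)])
print(*st());print(*plan(*p,z,yaw))
E
python3 slot.py -0.09 0.11 -116.8
```

```text
t 12.7 p [0.5567, 0.3914, 0.202] yaw -116.81 tiltz [-0.0018, -0.0012] q [0.61, 0.49, 0.1, 1.19, 0.0, -0.49] F [0.0, -0.6, -2.9] gap 0.363 gf 60.9
rot [0.0011, -0.0019, -0.0002] shift [0.0552, -0.0874, 0.092] shift w/o turn [0.055, -0.0875, 0.092]
```

```bash

python3 drive.py '[[0.0276,-0.0437,0,0,0,0],[0.0276,-0.0437,0,0,0,0],[0,0,0.046,0,0,0],[0,0,0.046,0,0,0],[0,0,0,0,0,0],[0,0,0,0,0,0],[0,0,0,0,0,0]]'>/dev/null; python3 slot.py -0.09 0.061 -116.8
```

```text
t 13.4 p [0.6097, 0.3075, 0.1131] yaw -116.72 tiltz [0.0022, 0.0013] q [0.47, 0.54, -0.02, 1.01, 0.0, -0.64] F [0.6, 0.1, -2.5] gap 0.361 gf 61.0
rot [-0.0014, 0.0021, 0.0015] shift [0.0042, -0.0023, 0.0521] shift w/o turn [0.0043, -0.0022, 0.0521]
```

```bash

python3 drive.py '[[0.0042,-0.0022,0.01,0,0,0],[0,0,0,0,0,0],[0,0,0,0,0,0]]'>/dev/null; python3 slot.py -0.09 0.061 -116.8
python3 drive.py '[[0,0,0.015,0,0,0],[0,0,0.015,0,0,0],[0,0,0.009,0,0,0],[0,0,0,0,0,0],[0,0,0,0,0,0]]'>/dev/null; python3 slot.py -0.09 0.061 -116.8
```

```text
t 13.7 p [0.6082, 0.3022, 0.1006] yaw -116.69 tiltz [-0.001, -0.0003] q [0.46, 0.55, -0.04, 0.98, 0.0, -0.64] F [-0.5, -0.2, -2.6] gap 0.364 gf 61.1
rot [0.0008, -0.0007, 0.0019] shift [-0.0012, -0.0013, 0.0396] shift w/o turn [-0.0012, -0.0013, 0.0396]
t 14.2 p [0.6073, 0.3019, 0.06] yaw -116.68 tiltz [-0.003, -0.0012] q [0.46, 0.58, -0.09, 0.91, 0.0, -0.64] F [-1.7, -0.6, -1.0] gap 0.361 gf 61.4
rot [0.0021, -0.0024, 0.0022] shift [-0.0019, -0.0019, -0.001] shift w/o turn [-0.0018, -0.0019, -0.001]
```

```bash

python3 drive.py '[[0,0,0.001,0,0,0],[0,0,0,0,0,0]]'>/dev/null; python3 slot.py -0.09 0.061 -116.8
python3 drive.py '[[0,0,0,0,0,0],[0,0,0,0,0,0],[0,0,0,0,0,0]]' 0.52 >/dev/null
python3 drive.py '[[0,0,-0.02,0,0,0],[0,0,-0.04,0,0,0],[0,0,-0.05,0,0,0],[0,0,-0.03,0,0,0],[0,0,0,0,0,0.14],[0,0,0,0,0,0.14],[0,0,0,0,0,0.14],[0,0,0,0,0,0.14],[0,0,0,0,0,0.14],[0,0,0,0,0,0.14],[0,0,0,0,0,0.14],[0,0,0,0,0,0.14],[0,0,0,0,0,0],[0,0,0,0,0,0]]' 0.7 >/dev/null
python3 - <<'E'
from h import *
t=cam('top');s=cam('side')
for k,v in rods(t).items(): print(k,[q[:2] for q in v])
for k in COL:print(k,[(b[0].tolist(),b[1][4]) for b in blobs(mask(s,*COL[k]),150) if b[1][4]<900])
E
python3 plan.py 0.437 0.157 0.2 -175.4
```

```text
t 14.4 p [0.6075, 0.302, 0.0598] yaw -116.68 tiltz [-0.0024, -0.0009] q [0.46, 0.58, -0.09, 0.91, 0.0, -0.64] F [-2.4, -1.9, 2.2] gap 0.362 gf 61.9
rot [0.0018, -0.0019, 0.0021] shift [-0.0017, -0.0017, -0.0012] shift w/o turn [-0.0017, -0.0017, -0.0012]
red [(array([0.621 , 0.3186]), np.float64(52.3))]
yellow [(array([0.4364, 0.1576]), np.float64(4.4)), (array([0.6623, 0.052 ]), np.float64(-80.7))]
green [(array([ 0.4755, -0.1299]), np.float64(3.4)), (array([ 0.6541, -0.8399]), np.float64(-9.4))]
blue [(array([ 0.4718, -0.0403]), np.float64(-1.9)), (array([ 0.5994, -0.1921]), np.float64(67.2)), (array([ 0.6779, -0.2262]), np.float64(62.7))]
red []
yellow [([192.7, 211.5], np.int32(376))]
green [([117.0, 100.5], np.int32(209)), ([257.7, 171.3], np.int32(658)), ([286.5, 250.9], np.int32(414))]
blue [([147.1, 113.0], np.int32(379)), ([257.1, 236.7], np.int32(416))]
t 16.2 p [0.6083, 0.3023, 0.2] yaw 179.27 tiltz [-0.0013, -0.0005] q [0.46, 0.49, 0.09, 1.18, 0.0, 0.47] F [0.4, -0.2, 0.3] gap 0.705 gf 0.0
rot [-0.0004, -0.0014, -0.093] shift [0.1824, -0.1311, -0.0] shift w/o turn [0.1695, -0.1474, 0.0003]
```

```bash

python3 drive.py '[[0,0,0,0,0,-0.093],[0.0455,-0.0328,0,0,0,0],[0.0455,-0.0328,0,0,0,0],[0.0455,-0.0328,0,0,0,0],[0.0455,-0.0328,0,0,0,0],[0,0,0.04,0,0,0],[0,0,0.04,0,0,0],[0,0,0,0,0,0],[0,0,0,0,0,0],[0,0,0,0,0,0]]' >/dev/null; python3 plan.py 0.4364 0.157 0.024 -175.4
```

```text
t 17.2 p [0.457, 0.1736, 0.1221] yaw -175.49 tiltz [0.0007, 0.0003] q [0.36, 0.2, -0.5, 0.87, 0.0, 0.28] F [0.2, 0.0, -0.2] gap 0.704 gf 0.0
rot [0.0003, 0.0008, -0.0016] shift [0.0219, -0.0149, 0.0981] shift w/o turn [0.0219, -0.015, 0.098]
```

```bash

python3 drive.py '[[0.0219,-0.015,0,0,0,0],[0,0,0.04,0,0,0],[0,0,0.04,0,0,0],[0,0,0.01,0,0,0],[0,0,0,0,0,0],[0,0,0,0,0,0],[0,0,0,0,0,0]]' >/dev/null; python3 plan.py 0.4364 0.157 0.024 -175.4
```

```text
t 17.9 p [0.4366, 0.157, 0.0322] yaw -175.52 tiltz [0.0016, 0.0006] q [0.35, 0.27, -0.66, 0.64, -0.0, 0.27] F [-0.5, -0.4, -0.4] gap 0.698 gf 0.0
rot [0.0004, 0.0017, -0.0021] shift [0.0002, 0.0, 0.0082] shift w/o turn [0.0002, 0.0, 0.0082]
```

```bash
cat > hand.py <<'E'
from plan import *
# rod near end in hand: topmost dark row around cols 262..292 -> tool x
w=cam('wrist');s=robot.sense();R,p=s['tool_rot'],s['ee_pos']
V=w['hsv'][:,:,2].astype(float);S=w['hsv'][:,:,1]
row=V[60:180,268:288].mean(1);g=np.diff(row);print('rows',60+np.argsort(g)[:3],g[np.argsort(g)[:3]].round())
r=60+np.argmin(g)+1
o=R.T@(w['C']-p);d=(rays(w,[(277,r)])@R)[0];q=o+d*((0.004-o[2])/d[2]);print('end tool x',q[0].round(4),'-> middle',(q[0]-.075).round(4))
for rr in (120,135):
    gg=np.diff(V[rr,200:350]); print('cols at',rr,200+np.argmin(gg[:75]),275+np.argmax(gg[75:]))
E
python3 drive.py '[[0,0,0.0082,0,0,0],[0,0,0,0,0,0],[0,0,0,0,0,0]]' >/dev/null; python3 plan.py 0.4364 0.157 0.024 -175.4
python3 drive.py '[[0,0,0,0,0,0],[0,0,0,0,0,0],[0,0,0,0,0,0],[0,0,0,0,0,0],[0,0,0,0,0,0]]' 0.2 >/dev/null;python3 plan.py 0.4364 0.157 0.024 -175.4
python3 drive.py '[[0,0,-0.03,0,0,0],[0,0,-0.05,0,0,0],[0,0,-0.04,0,0,0],[0,0,0,0,0,0],[0,0,0,0,0,0]]' >/dev/null; python3 hand.py;python3 plan.py 0.5406 0.0307 0.0677 -170.8
```

```text
t 18.2 p [0.4346, 0.1562, 0.0222] yaw -175.53 tiltz [-0.0017, -0.0006] q [0.35, 0.28, -0.67, 0.62, -0.0, 0.27] F [0.7, 0.7, 0.5] gap 0.698 gf 0.0
rot [-0.0005, -0.0017, -0.0022] shift [-0.0019, 0.0006, -0.0018] shift w/o turn [-0.0019, 0.0006, -0.0018]
t 18.7 p [0.435, 0.1566, 0.0225] yaw -175.53 tiltz [-0.001, 0.0002] q [0.35, 0.28, -0.67, 0.62, 0.0, 0.27] F [-0.8, 0.9, 5.3] gap 0.363 gf 60.1
rot [0.0003, -0.0009, -0.0022] shift [-0.0015, 0.0003, -0.0015] shift w/o turn [-0.0015, 0.0003, -0.0015]
rows [109 108  63] [-78. -24.  -2.]
end tool x 0.0716 -> middle -0.0034
cols at 120 256 296
cols at 135 251 301
t 19.2 p [0.4341, 0.1559, 0.1411] yaw -175.53 tiltz [-0.0026, -0.0011] q [0.34, 0.13, -0.53, 0.91, -0.0, 0.27] F [-0.2, 0.0, -3.3] gap 0.364 gf 60.3
rot [-0.0008, -0.0027, -0.0826] shift [-0.0851, -0.1407, 0.0734] shift w/o turn [-0.0966, -0.1331, 0.0733]
```

```bash

python3 drive.py '[[0,0,0,0,0,-0.083],[-0.0284,-0.0469,0,0,0,0],[-0.0284,-0.0469,0,0,0,0],[-0.0284,-0.0469,0,0,0,0],[0,0,0.036,0,0,0],[0,0,0.036,0,0,0],[0,0,0,0,0,0],[0,0,0,0,0,0],[0,0,0,0,0,0],[0,0,0,0,0,0]]' >/dev/null; python3 plan.py 0.5406 0.0307 0.0665 -170.8
```

```text
t 20.2 p [0.5332, 0.0425, 0.0716] yaw -170.74 tiltz [0.0013, -0.0004] q [0.08, 0.33, -0.46, 0.78, -0.0, -0.08] F [-0.0, 0.2, -2.0] gap 0.361 gf 60.6
rot [-0.0006, 0.0012, 0.0011] shift [-0.0054, -0.0128, 0.0051] shift w/o turn [-0.0054, -0.0128, 0.0052]
```

```bash

python3 drive.py '[[-0.0054,-0.0128,0.0051,0,0,0.001],[0,0,0,0,0,0],[0,0,0,0,0,0],[0,0,0,0,0,0]]' >/dev/null; python3 plan.py 0.5406 0.0307 0.0665 -170.8; python3 gf.py
```

```text
t 20.6 p [0.5394, 0.0303, 0.0651] yaw -170.85 tiltz [-0.0014, -0.0004] q [0.06, 0.35, -0.45, 0.78, -0.0, -0.1] F [-0.8, -0.3, -2.3] gap 0.363 gf 60.6
rot [-0.0002, -0.0015, -0.0008] shift [-0.0013, 0.0002, -0.0014] shift w/o turn [-0.0013, 0.0002, -0.0014]
g-frame TCP -0.1283 -0.0002 0.0651 F [-0.8 -0.3 -2.3] T [ 0.01 -0.03  0.06] 20.65
```

```bash

python3 drive.py '[[-0.008,0,-0.0015,0,0,0],[-0.008,0,0,0,0,0],[-0.005,0,0,0,0,0],[0,0,0,0,0,0]]' >/dev/null; python3 gf.py
python3 drive.py '[[-0.004,0,0,0,0,0],[-0.004,0,0,0,0,0],[0,0,0,0,0,0]]' >/dev/null; python3 gf.py
python3 drive.py '[[-0.004,0,0,0,0,0],[-0.004,0,0,0,0,0],[0,0,0,0,0,0]]' >/dev/null; python3 gf.py
```

```text
g-frame TCP -0.106 -0.0001 0.0665 F [-0.4  0.  -2.8] T [-0. -0.  0.] 21.05
g-frame TCP -0.0987 -0.0002 0.0664 F [ 0.1  0.  -1.4] T [ 0.04  0.03 -0.01] 21.35
g-frame TCP -0.0905 -0.0003 0.0665 F [-0.2  0.4 -2.7] T [ 0.01  0.03 -0.04] 21.65
```

Entered cleanly. Approach the shoulder.

```bash

python3 drive.py '[[-0.004,0,0,0,0,0],[-0.004,0,0,0,0,0],[-0.003,0,0,0,0,0],[0,0,0,0,0,0]]' >/dev/null; python3 gf.py
for k in 1 2 3 4; do python3 drive.py '[[-0.002,0,0,0,0,0],[0,0,0,0,0,0]]' >/dev/null; python3 gf.py;done
```

```text
g-frame TCP -0.0796 -0.0002 0.0664 F [ 0.7 -0.1 -1.9] T [ 0.01 -0.02  0.01] 22.05
g-frame TCP -0.0781 -0.0002 0.0664 F [ 0.1 -0.9 -2.7] T [ 0.01  0.02 -0.06] 22.25
g-frame TCP -0.0761 -0.0002 0.0664 F [-0.1  1.3 -1.8] T [-0.06  0.    0.08] 22.45
g-frame TCP -0.0759 -0.0002 0.0659 F [-4.7 -0.9 -0.1] T [-0.2   0.85 -0.01] 22.65
g-frame TCP -0.0758 -0.0002 0.0654 F [-10.4  -0.8   1.1] T [-0.34  1.66 -0.03] 22.85
```

```bash

python3 drive.py '[[0.02,0,0,0,0,0],[0.03,0,0,0,0,0],[0.02,0,0,0,0,0],[0,0,-0.045,0,0,0],[0,0,-0.045,0,0,0],[0,0,-0.045,0,0,0]]'>/dev/null
python3 drive.py '[[0,0,0,0,0,0.147],[0,0,0,0,0,0.147],[0,0,0,0,0,0.147],[0,0,0,0,0,0.147],[0,0,0,0,0,0.147],[0,0,0,0,0,0.147],[0,0,0,0,0,0.147],[0,0,0,0,0,0.147],[0,0,0,0,0,0.147],[0,0,0,0,0,0.147],[0,0,0,0,0,0.147],[0,0,0,0,0,0.147],[0,0,0,0,0,0.147],[0,0,0,0,0,0.147],[0,0,0,0,0,0.147],[0,0,0,0,0,0],[0,0,0,0,0,0]]'>/dev/null
python3 slot.py -0.03 0.12 63.2
```

```text
t 25.1 p [0.5259, 0.0282, 0.2016] yaw 63.03 tiltz [-0.0011, -0.0004] q [0.05, 0.2, -0.3, 1.07, -0.0, 2.1] F [-0.6, -0.1, -1.3] gap 0.364 gf 60.6
rot [-0.0008, 0.0009, -0.0029] shift [0.2829, -0.1089, 0.0816] shift w/o turn [0.2826, -0.1097, 0.0814]
```

```bash

python3 drive.py '[[0.041,-0.0156,0,0,0,-0.003],[0.041,-0.0156,0,0,0,0],[0.041,-0.0156,0,0,0,0],[0.041,-0.0156,0,0,0,0],[0.041,-0.0156,0,0,0,0],[0.041,-0.0156,0,0,0,0],[0.041,-0.0156,0,0,0,0],[0,0,0.04,0,0,0],[0,0,0.04,0,0,0],[0,0,0,0,0,0],[0,0,0,0,0,0],[0,0,0,0,0,0]]'>/dev/null
python3 slot.py -0.03 0.06 63.2
```

```text
t 26.4 p [0.5602, 0.3339, 0.1237] yaw 63.03 tiltz [0.0014, 0.0012] q [0.54, 0.48, -0.1, 0.99, 0.0, 2.58] F [0.0, 0.4, -1.0] gap 0.362 gf 60.5
rot [0.0007, -0.0017, -0.003] shift [-0.0055, -0.0017, 0.0637] shift w/o turn [-0.0056, -0.0017, 0.0637]
```

```bash

python3 drive.py '[[-0.0025,-0.0017,0.02,0,0,-0.003],[0,0,0.01,0,0,0],[0,0,0,0,0,0],[0,0,0,0,0,0],[0,0,0,0,0,0]]'>/dev/null
python3 slot.py -0.03 0.0585 63.2
```

```text
t 26.9 p [0.5569, 0.3323, 0.0925] yaw 63.17 tiltz [0.0001, 0.0004] q [0.54, 0.5, -0.14, 0.93, 0.0, 2.58] F [-0.3, -0.5, -2.7] gap 0.36 gf 60.7
rot [-0.0001, -0.0004, -0.0005] shift [-0.0025, 0.0006, 0.034] shift w/o turn [-0.0025, 0.0006, 0.034]
```

```bash

python3 drive.py '[[0,0,0.012,0,0,0],[0,0,0.012,0,0,0],[0,0,0.009,0,0,0],[0,0,0,0,0,0],[0,0,0,0,0,0]]'>/dev/null
python3 slot.py -0.03 0.0585 63.2
python3 drive.py '[[0,0,0.002,0,0,0],[0,0,0,0,0,0]]'>/dev/null
python3 slot.py -0.03 0.0585 63.2
```

```text
t 27.4 p [0.5555, 0.3316, 0.0584] yaw 63.18 tiltz [-0.0022, -0.0009] q [0.54, 0.53, -0.18, 0.87, 0.0, 2.58] F [-3.3, -3.3, 8.4] gap 0.363 gf 61.8
rot [-0.0016, 0.0019, -0.0004] shift [-0.0013, 0.0015, -0.0001] shift w/o turn [-0.0013, 0.0015, -0.0001]
t 27.6 p [0.5555, 0.3316, 0.0583] yaw 63.18 tiltz [-0.0017, -0.0006] q [0.54, 0.53, -0.18, 0.87, 0.0, 2.58] F [-7.7, -5.0, 20.9] gap 0.36 gf 63.8
rot [-0.0012, 0.0013, -0.0003] shift [-0.0013, 0.0015, -0.0002] shift w/o turn [-0.0013, 0.0015, -0.0002]
```

```bash

python3 drive.py '[[0,0,0,0,0,0],[0,0,0,0,0,0],[0,0,0,0,0,0]]' 0.52 >/dev/null
python3 drive.py '[[0,0,-0.03,0,0,0],[0,0,-0.05,0,0,0],[0,0,-0.05,0,0,0],[0,0,-0.03,0,0,0],[0,0,0,0,0,0],[0,0,0,0,0,0]]' 0.7 >/dev/null
python3 -c "
from h import *
cam('wrist','r2')"
python3 drive.py '[[0,0,0,0,0,-0.143],[0,0,0,0,0,-0.143],[0,0,0,0,0,-0.143],[0,0,0,0,0,-0.143],[0,0,0,0,0,-0.143],[0,0,0,0,0,-0.143],[0,0,0,0,0,-0.143],[0,0,0,0,0,-0.143],[0,0,0,0,0,-0.143],[0,0,0,0,0,-0.143],[0,0,0,0,0,-0.143],[0,0,0,0,0,-0.143],[0,0,0,0,0,-0.143],[0,0,0,0,0,-0.143],[0,0,0,0,0,0]]' >/dev/null
python3 - <<'E'
from h import *
t=cam('top');s=cam('side')
for k,v in rods(t).items(): print(k,[q[:2] for q in v])
for k in ('green','blue'):print(k,[(b[0].tolist(),b[1][4]) for b in blobs(mask(s,*COL[k]),150) if b[1][4]<900])
E
python3 plan.py 0.4710 -0.0392 0.11 178.4
```

```text
red [(array([0.624 , 0.3192]), np.float64(45.4))]
yellow [(array([0.5619, 0.3395]), np.float64(63.0)), (array([0.6622, 0.0519]), np.float64(-80.7))]
green [(array([ 0.4755, -0.1299]), np.float64(3.4)), (array([ 0.6541, -0.8399]), np.float64(-9.4))]
blue [(array([ 0.4718, -0.0403]), np.float64(-1.9)), (array([ 0.5994, -0.1921]), np.float64(67.2)), (array([ 0.6785, -0.2265]), np.float64(62.7))]
green [([117.0, 100.5], np.int32(207)), ([257.7, 171.3], np.int32(657)), ([286.6, 250.9], np.int32(415))]
blue [([147.1, 113.0], np.int32(379)), ([257.1, 236.8], np.int32(415))]
t 30.1 p [0.5556, 0.3316, 0.2145] yaw 177.69 tiltz [-0.0038, -0.0019] q [0.54, 0.42, 0.03, 1.18, 0.0, 0.58] F [-0.3, 0.0, -0.3] gap 0.697 gf 0.0
rot [-0.002, -0.0037, -0.0124] shift [0.0742, -0.373, 0.1045] shift w/o turn [0.0691, -0.3736, 0.1056]
```

View pics/r2.png

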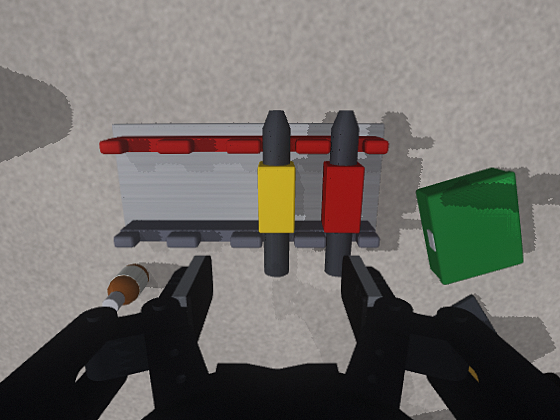

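```bash

python3 drive.py '[[0.0095,-0.0467,0,0,0,-0.012],[0.0095,-0.0467,0,0,0,0],[0.0095,-0.0467,0,0,0,0],[0.0095,-0.0467,0,0,0,0],[0.0095,-0.0467,0,0,0,0],[0.0095,-0.0467,0,0,0,0],[0.0095,-0.0467,0,0,0,0],[0.0095,-0.0467,0,0,0,0],[0,0,0.05,0,0,0],[0,0,0.05,0,0,0],[0,0,0,0,0,0],[0,0,0,0,0,0],[0,0,0,0,0,0]]' >/dev/null
python3 plan.py 0.4738 -0.0402 0.0235 178.4
```

```text
t 31.4 p [0.4719, -0.0394, 0.1186] yaw 178.56 tiltz [0.0013, -0.0008] q [-0.08, 0.17, -0.54, 0.85, -0.0, -0.06] F [0.7, 0.1, -0.3] gap 0.697 gf 0.0
rot [-0.0007, 0.0013, 0.0027] shift [-0.0019, -0.0008, 0.0951] shift w/o turn [-0.0018, -0.0007, 0.0951]
```

```bash

python3 drive.py '[[-0.002,-0.0007,0.045,0,0,0],[0,0,0.035,0,0,0],[0,0,0.0135,0,0,0],[0,0,0,0,0,0],[0,0,0,0,0,0],[0,0,0,0,0,0]]' >/dev/null
python3 plan.py 0.4738 -0.0402 0.0235 178.4
python3 drive.py '[[0,0,0,0,0,0],[0,0,0,0,0,0],[0,0,0,0,0,0],[0,0,0,0,0,0],[0,0,0,0,0,0]]' 0.2 >/dev/null;python3 plan.py 0.4738 -0.0402 0.0235 178.4
python3 drive.py '[[0,0,-0.03,0,0,0],[0,0,-0.05,0,0,0],[0,0,-0.04,0,0,0],[0,0,0,0,0,-0.1],[0,0,0,0,0,-0.086],[0,0,0,0,0,0]]' >/dev/null; python3 hand.py;python3 plan.py 0.5406 0.0307 0.0677 -170.8
```

```text
t 32.0 p [0.4743, -0.0403, 0.0251] yaw 178.58 tiltz [0.0023, -0.0009] q [-0.08, 0.3, -0.64, 0.63, -0.0, -0.06] F [0.8, -0.7, 0.3] gap 0.702 gf 0.0
rot [-0.0008, 0.0023, 0.0032] shift [0.0005, 0.0001, 0.0016] shift w/o turn [0.0005, 0.0001, 0.0016]
t 32.5 p [0.4732, -0.0405, 0.0244] yaw 178.56 tiltz [0.0008, -0.0008] q [-0.08, 0.3, -0.64, 0.63, -0.0, -0.06] F [-1.3, -0.2, 8.3] gap 0.361 gf 59.7
rot [-0.0008, 0.0008, 0.0027] shift [-0.0006, 0.0003, 0.0009] shift w/o turn [-0.0006, 0.0003, 0.0009]
rows [96 95 97] [-67. -18. -12.]
end tool x 0.0772 -> middle 0.0022
cols at 120 247 308
cols at 135 247 308
t 33.1 p [0.472, -0.0403, 0.1432] yaw -170.89 tiltz [-0.0015, -0.0005] q [-0.08, 0.15, -0.5, 0.92, -0.0, -0.24] F [0.4, -0.9, -2.4] gap 0.365 gf 60.3
rot [-0.0003, -0.0016, -0.0015] shift [-0.079, 0.0591, 0.0755] shift w/o turn [-0.0791, 0.0592, 0.0753]
```

```bash

python3 drive.py '[[-0.0395,0.0295,0,0,0,0],[-0.0395,0.0295,0,0,0,0],[0,0,0.035,0,0,0],[0,0,0.035,0,0,0],[0,0,0,0,0,0],[0,0,0,0,0,0],[0,0,0,0,0,0]]' >/dev/null
python3 plan.py 0.5406 0.0307 0.0684 -170.8
```

```text
t 33.9 p [0.5417, 0.0304, 0.0745] yaw -170.84 tiltz [0.0005, -0.0004] q [0.06, 0.34, -0.43, 0.8, -0.0, -0.1] F [0.5, -0.2, -0.9] gap 0.362 gf 60.2
rot [-0.0005, 0.0005, -0.0006] shift [0.0011, 0.0004, 0.0061] shift w/o turn [0.0011, 0.0005, 0.0061]
```

```bash

python3 drive.py '[[0,0.0004,0.0061,0,0,0],[0,0,0,0,0,0],[0,0,0,0,0,0],[0,0,0,0,0,0]]' >/dev/null; python3 gf.py
python3 drive.py '[[-0.008,0,0,0,0,0],[-0.008,0,0,0,0,0],[-0.005,0,0,0,0,0],[0,0,0,0,0,0]]' >/dev/null; python3 gf.py
python3 drive.py '[[-0.004,0,0,0,0,0],[-0.004,0,0,0,0,0],[0,0,0,0,0,0]]' >/dev/null; python3 gf.py
python3 drive.py '[[-0.004,0,0,0,0,0],[-0.004,0,0,0,0,0],[0,0,0,0,0,0]]' >/dev/null; python3 gf.py
```

```text
g-frame TCP -0.1268 0.0002 0.0672 F [-0.5 -0.1 -2.6] T [ 0.03  0.04 -0.02] 34.25
g-frame TCP -0.1046 0.0003 0.0669 F [-0.4 -0.7 -2.3] T [ 0.03 -0.01  0.06] 34.65
g-frame TCP -0.0973 0.0003 0.0668 F [ 0.6 -1.2 -2.3] T [-0.   -0.07 -0.02] 34.95
g-frame TCP -0.0892 0.0003 0.0669 F [-0.8  0.7 -2.4] T [ 0.02  0.01 -0.02] 35.25
```

```bash

python3 drive.py '[[-0.003,0,-0.001,0,0,0],[-0.002,0,0,0,0,0],[0,0,0,0,0,0]]' >/dev/null; python3 gf.py
for k in 1 2 3 4 5; do python3 drive.py '[[-0.003,0,0,0,0,0],[0,0,0,0,0,0]]' >/dev/null; python3 gf.py;done
```

```text
g-frame TCP -0.0846 0.0003 0.0679 F [-0.7  0.1 -1.5] T [-0.01 -0.    0.05] 35.55
g-frame TCP -0.0816 0.0003 0.0678 F [ 1.4  0.2 -1.8] T [-0.01  0.   -0.02] 35.75
g-frame TCP -0.0785 0.0003 0.0678 F [ 0.1  0.7 -1.9] T [ 0.04 -0.03  0.04] 35.95
g-frame TCP -0.0755 0.0003 0.0678 F [ 0.7 -0.7 -1.7] T [-0.04 -0.04 -0.02] 36.15
g-frame TCP -0.0725 0.0003 0.0678 F [-0.7 -0.6 -1.7] T [-0.01 -0.    0.01] 36.35
g-frame TCP -0.0695 0.0003 0.0678 F [-0.  -0.1 -2. ] T [ 0.06 -0.01 -0.01] 36.55
```

```bash

for k in 1 2; do python3 drive.py '[[-0.002,0,0,0,0,0],[0,0,0,0,0,0]]' >/dev/null; python3 gf.py;done
python3 drive.py '[[0.03,0,0,0,0,0],[0.03,0,0,0,0,0],[0.01,0,0,0,0,0],[0,0,-0.045,0,0,0],[0,0,-0.045,0,0,0],[0,0,-0.045,0,0,0],[0,0,0,0,0,-0.135],[0,0,0,0,0,-0.135],[0,0,0,0,0,-0.135],[0,0,0,0,0,-0.135],[0,0,0,0,0,-0.135],[0,0,0,0,0,-0.135],[0,0,0,0,0,-0.135],[0,0,0,0,0,0],[0,0,0,0,0,0]]'>/dev/null;python3 slot.py 0.03 0.12 -116.8
```

```text
g-frame TCP -0.0677 0.0003 0.0677 F [ 0.1 -0.3 -1.5] T [0.03 0.05 0.01] 36.75
g-frame TCP -0.0657 0.0003 0.0678 F [ 0.2 -0.5 -2.2] T [0.   0.05 0.01] 36.95
t 38.5 p [0.5322, 0.0296, 0.203] yaw -116.81 tiltz [-0.0011, -0.0005] q [0.06, 0.21, -0.28, 1.07, -0.0, -1.05] F [0.2, 0.9, -2.3] gap 0.364 gf 60.4
rot [0.0007, -0.0009, -0.0002] shift [-0.2788, 0.1738, 0.083] shift w/o turn [-0.2788, 0.1738, 0.0828]
```

```bash

python3 drive.py '[[-0.0401,0.0248,0,0,0,0],[-0.0401,0.0248,0,0,0,0],[-0.0401,0.0248,0,0,0,0],[-0.0401,0.0248,0,0,0,0],[-0.0401,0.0248,0,0,0,0],[-0.0401,0.0248,0,0,0,0],[-0.0401,0.0248,0,0,0,0],[0,0,0.04,0,0,0],[0,0,0.04,0,0,0],[0,0,0,0,0,0],[0,0,0,0,0,0],[0,0,0,0,0,0]]'>/dev/null
python3 slot.py 0.03 0.06 -116.8
```

```text
t 39.6 p [0.5039, 0.3589, 0.1251] yaw -116.71 tiltz [0.0011, 0.0013] q [0.62, 0.42, -0.19, 0.96, 0.0, -0.49] F [-0.1, 0.2, -1.3] gap 0.365 gf 60.2
rot [-0.0004, 0.0017, 0.0015] shift [0.0024, 0.0001, 0.0651] shift w/o turn [0.0025, 0.0001, 0.0651]
```

```bash

python3 drive.py '[[0,0,0.02,0,0,0],[0,0,0.012,0,0,0],[0,0,0,0,0,0],[0,0,0,0,0,0],[0,0,0,0,0,0]]'>/dev/null
python3 slot.py 0.03 0.0605 -116.8
python3 drive.py '[[0,0,0.012,0,0,0],[0,0,0.012,0,0,0],[0,0,0.008,0,0,0],[0,0,0,0,0,0],[0,0,0,0,0,0]]'>/dev/null
python3 slot.py 0.03 0.0605 -116.8
```

```text
t 40.1 p [0.5031, 0.3586, 0.0919] yaw -116.65 tiltz [-0.0001, 0.0004] q [0.62, 0.45, -0.22, 0.9, 0.0, -0.49] F [0.6, 0.3, -1.8] gap 0.362 gf 60.3
rot [0.0003, 0.0003, 0.0026] shift [0.0018, -0.0005, 0.0314] shift w/o turn [0.0018, -0.0005, 0.0314]
t 40.6 p [0.5019, 0.358, 0.0602] yaw -116.64 tiltz [-0.0017, -0.0007] q [0.62, 0.48, -0.26, 0.84, 0.0, -0.49] F [-7.0, -5.1, 18.6] gap 0.36 gf 62.8
rot [0.0012, -0.0013, 0.0029] shift [0.0007, -0.0012, -0.0003] shift w/o turn [0.0007, -0.0012, -0.0003]
```

```bash

python3 drive.py '[[0,0,0,0,0,0],[0,0,0,0,0,0],[0,0,0,0,0,0]]' 0.52 >/dev/null
python3 drive.py '[[0,0,-0.03,0,0,0],[0,0,-0.05,0,0,0],[0,0,-0.05,0,0,0],[0,0,-0.02,0,0,0],[0,0,0,0,0,0.14],[0,0,0,0,0,0.14],[0,0,0,0,0,0.14],[0,0,0,0,0,0.14],[0,0,0,0,0,0.14],[0,0,0,0,0,0.14],[0,0,0,0,0,0.14],[0,0,0,0,0,0],[0,0,0,0,0,0]]' 0.7 >/dev/null
python3 - <<'E'
from h import *
t=cam('top');s=cam('side')
for k,v in rods(t).items(): print(k,[q[:2] for q in v])
a=[b[0] for b in blobs(mask(t,*COL['green']),150) if 150<b[1][4]<300];b=[b[0] for b in blobs(mask(s,*COL['green']),300) if b[1][4]<550];print(a,b)
if a and b: print(tri(t,a[0],s,b[0]))
p=plane(t,[(722/3.3+80,290/3.3+130),(740/3.3+80,462/3.3+130)],.016);d=p[0]-p[1];print(p.mean(0),np.degrees(np.arctan2(d[1],d[0])))
E
python3 plan.py 0.478 -0.131 0.12 -176
```

```text
red [(array([0.6125, 0.3241]), np.float64(-26.9))]
yellow [(array([0.5618, 0.3395]), np.float64(63.0)), (array([0.6622, 0.0527]), np.float64(-80.7))]
green [(array([ 0.4755, -0.1299]), np.float64(3.4)), (array([ 0.6541, -0.8399]), np.float64(-9.4))]
blue [(array([0.5077, 0.3676]), np.float64(63.4)), (array([ 0.6011, -0.1909]), np.float64(65.6)), (array([ 0.6779, -0.2262]), np.float64(62.7))]
[array([301.2, 243.2])] [array([286.6, 250.9])]
(array([ 0.47837654, -0.13130828,  0.0180786 ]), np.float64(0.0023815439809730422))
[ 0.47664052 -0.13140468  0.016     ] 3.1972308753133682
t 42.4 p [0.5025, 0.3583, 0.2085] yaw -172.65 tiltz [-0.0017, -0.0007] q [0.62, 0.36, -0.07, 1.14, 0.0, 0.49] F [-1.1, -0.6, -0.4] gap 0.699 gf 0.0
rot [-0.0005, -0.0018, 0.0585] shift [0.0586, -0.4864, 0.0885] shift w/o turn [0.0868, -0.4821, 0.0889]
```

```bash

python3 drive.py '[[0,0,0,0,0,0.069],[0.0054,-0.0487,0,0,0,0],[0.0054,-0.0487,0,0,0,0],[0.0054,-0.0487,0,0,0,0],[0.0054,-0.0487,0,0,0,0],[0.0054,-0.0487,0,0,0,0],[0.0054,-0.0487,0,0,0,0],[0.0054,-0.0487,0,0,0,0],[0.0054,-0.0487,0,0,0,0],[0.0054,-0.0487,0,0,0,0],[0.0054,-0.0487,0,0,0,0],[0,0,0.045,0,0,0],[0,0,0.045,0,0,0],[0,0,0,0,0,0],[0,0,0,0,0,0],[0,0,0,0,0,0]]' >/dev/null
python3 plan.py 0.478 -0.1313 0.0235 -176.6
```

```text
t 44.0 p [0.478, -0.1311, 0.1212] yaw -176.66 tiltz [0.0015, -0.0014] q [-0.27, 0.21, -0.49, 0.87, -0.0, -0.33] F [0.7, -0.9, 1.0] gap 0.705 gf 0.0
rot [-0.0014, 0.0014, -0.001] shift [-0.0, -0.0002, 0.0977] shift w/o turn [0.0001, -0.0001, 0.0977]
```

```bash

python3 drive.py '[[0,0,0.045,0,0,0],[0,0,0.037,0,0,0],[0,0,0.0135,0,0,0],[0,0,0,0,0,0],[0,0,0,0,0,0],[0,0,0,0,0,0]]' >/dev/null
python3 plan.py 0.478 -0.1313 0.0235 -176.6
python3 drive.py '[[0,0,0,0,0,0],[0,0,0,0,0,0],[0,0,0,0,0,0],[0,0,0,0,0,0],[0,0,0,0,0,0]]' 0.2 >/dev/null;python3 plan.py 0.478 -0.1313 0.0235 -176.6
python3 drive.py '[[0,0,-0.03,0,0,0],[0,0,-0.05,0,0,0],[0,0,-0.04,0,0,0],[0,0,0,0,0,-0.1],[0,0,0,0,0,0],[0,0,0,0,0,0]]' >/dev/null; python3 hand.py;python3 plan.py 0.5406 0.0307 0.0677 -170.8
```

```text
t 44.5 p [0.4783, -0.1314, 0.0257] yaw -176.7 tiltz [0.0023, -0.0016] q [-0.27, 0.33, -0.59, 0.65, -0.0, -0.33] F [-0.4, 1.0, -0.4] gap 0.695 gf 0.0
rot [-0.0017, 0.0022, -0.0018] shift [0.0003, 0.0001, 0.0022] shift w/o turn [0.0003, 0.0001, 0.0022]
t 45.0 p [0.4773, -0.1313, 0.0249] yaw -176.73 tiltz [0.0008, -0.0011] q [-0.27, 0.33, -0.59, 0.65, -0.0, -0.33] F [-1.5, 0.7, 7.9] gap 0.363 gf 60.0
rot [-0.0011, 0.0008, -0.0023] shift [-0.0007, -0.0, 0.0014] shift w/o turn [-0.0007, -0.0, 0.0014]
rows [ 99 100 134] [-57. -15.  -8.]
end tool x 0.0761 -> middle 0.0011
cols at 120 251 297
cols at 135 246 303
t 45.7 p [0.4752, -0.1307, 0.1425] yaw -171.11 tiltz [-0.0036, 0.0001] q [-0.27, 0.19, -0.46, 0.92, -0.0, -0.42] F [-0.8, -0.3, -2.5] gap 0.361 gf 60.3
rot [0.0006, -0.0036, -0.0054] shift [-0.0904, 0.1488, 0.0748] shift w/o turn [-0.0898, 0.1493, 0.0746]
```

```bash

python3 drive.py '[[-0.0226,0.0372,0,0,0,-0.005],[-0.0226,0.0372,0,0,0,0],[-0.0226,0.0372,0,0,0,0],[-0.0226,0.0372,0,0,0,0],[0,0,0.035,0,0,0],[0,0,0.035,0,0,0],[0,0,0,0,0,0],[0,0,0,0,0,0],[0,0,0,0,0,0]]' >/dev/null
python3 plan.py 0.5406 0.0307 0.0689 -170.8
```

```text
t 46.6 p [0.5425, 0.0301, 0.0746] yaw -170.77 tiltz [-0.0001, -0.0004] q [0.06, 0.34, -0.43, 0.8, -0.0, -0.11] F [0.6, -0.9, -2.7] gap 0.361 gf 60.5
rot [-0.0004, -0.0001, 0.0004] shift [0.0018, 0.0009, 0.0057] shift w/o turn [0.0018, 0.0009, 0.0057]
```

```bash

python3 drive.py '[[0,0.0008,0.005,0,0,0],[0,0,0,0,0,0],[0,0,0,0,0,0],[0,0,0,0,0,0]]' >/dev/null; python3 gf.py
python3 drive.py '[[-0.008,0,-0.0005,0,0,0],[-0.008,0,0,0,0,0],[-0.005,0,0,0,0,0],[0,0,0,0,0,0]]' >/dev/null; python3 gf.py
python3 drive.py '[[-0.004,0,0,0,0,0],[-0.004,0,0,0,0,0],[0,0,0,0,0,0]]' >/dev/null; python3 gf.py
python3 drive.py '[[-0.004,0,0,0,0,0],[-0.004,0,0,0,0,0],[0,0,0,0,0,0]]' >/dev/null; python3 gf.py
```

```text
g-frame TCP -0.1259 0.0002 0.0688 F [-0.  -0.2 -2.8] T [-0. -0.  0.] 47.0
g-frame TCP -0.1037 0.0003 0.0689 F [-0.8 -0.6 -1.8] T [-0.01  0.04 -0.01] 47.4
g-frame TCP -0.0964 0.0004 0.0688 F [ 0.2 -0.8 -2. ] T [-0.   -0.01 -0.01] 47.7
g-frame TCP -0.0883 0.0003 0.0689 F [ 0.3  0.6 -2.4] T [ 0.02 -0.06  0.01] 48.0
```

```bash

for k in 1 2 3 4 5; do python3 drive.py '[[-0.0025,0,0,0,0,0],[0,0,0,0,0,0]]' >/dev/null; python3 gf.py;done
```

```text
g-frame TCP -0.0863 0.0003 0.0688 F [ 0.2 -0.1 -2.5] T [-0.    0.02 -0.  ] 48.2
g-frame TCP -0.0838 0.0004 0.0688 F [ 0.7 -0.8 -2. ] T [0.01 0.03 0.01] 48.4
g-frame TCP -0.0812 0.0003 0.0688 F [ 0.8  0.1 -2.6] T [-0.03 -0.03  0.03] 48.6
g-frame TCP -0.0787 0.0004 0.0688 F [ 0.5  0.7 -2.1] T [ 0.   -0.02 -0.01] 48.8
g-frame TCP -0.0762 0.0004 0.0688 F [ 0.4  0.2 -1.8] T [ 0.03 -0.04  0.02] 49.0
```

```bash

for k in 1 2 3; do python3 drive.py '[[-0.002,0,0,0,0,0],[0,0,0,0,0,0]]' >/dev/null; python3 gf.py;done
```

```text
g-frame TCP -0.0743 0.0004 0.0688 F [-0.3 -0.4 -2. ] T [ 0.   -0.01 -0.01] 49.2
g-frame TCP -0.0727 0.0004 0.0687 F [-0.1 -0.1 -1.9] T [-0.01  0.03 -0.08] 49.4
g-frame TCP -0.0725 0.0004 0.0682 F [-5.5 -1.2  0.9] T [-0.2   1.02  0.  ] 49.6
```

```bash

python3 drive.py '[[0.02,0,0,0,0,0],[0.03,0,0,0,0,0],[0.02,0,0,0,0,0],[0,0,-0.045,0,0,0],[0,0,-0.045,0,0,0],[0,0,-0.045,0,0,0]]'>/dev/null
python3 drive.py '[[0,0,0,0,0,0.147],[0,0,0,0,0,0.147],[0,0,0,0,0,0.147],[0,0,0,0,0,0.147],[0,0,0,0,0,0.147],[0,0,0,0,0,0.147],[0,0,0,0,0,0.147],[0,0,0,0,0,0.147],[0,0,0,0,0,0.147],[0,0,0,0,0,0.147],[0,0,0,0,0,0.147],[0,0,0,0,0,0.147],[0,0,0,0,0,0.147],[0,0,0,0,0,0.147],[0,0,0,0,0,0.147],[0,0,0,0,0,0],[0,0,0,0,0,0]]'>/dev/null
python3 slot.py 0.09 0.12 63.2
```

```text
t 51.9 p [0.5275, 0.0289, 0.2039] yaw 63.14 tiltz [-0.0012, -0.0005] q [0.05, 0.2, -0.29, 1.07, -0.0, 2.09] F [0.1, 0.0, -2.3] gap 0.36 gf 60.6
rot [-0.0008, 0.001, -0.001] shift [0.2816, -0.23, 0.0839] shift w/o turn [0.2814, -0.2302, 0.0838]
```

```bash

python3 drive.py '[[0.0353,-0.0288,0,0,0,0],[0.0353,-0.0288,0,0,0,0],[0.0353,-0.0288,0,0,0,0],[0.0353,-0.0288,0,0,0,0],[0.0353,-0.0288,0,0,0,0],[0.0353,-0.0288,0,0,0,0],[0.0353,-0.0288,0,0,0,0],[0.0353,-0.0288,0,0,0,0],[0,0,0.04,0,0,0],[0,0,0.04,0,0,0],[0,0,0,0,0,0],[0,0,0,0,0,0],[0,0,0,0,0,0]]'>/dev/null
python3 slot.py 0.09 0.061 63.2
```

```text
t 53.2 p [0.4519, 0.3859, 0.1261] yaw 62.97 tiltz [0.001, 0.0015] q [0.71, 0.38, -0.25, 0.95, 0.0, 2.75] F [-0.0, 0.1, -2.2] gap 0.362 gf 60.5
rot [0.0002, -0.0018, -0.0041] shift [-0.003, -0.0015, 0.0651] shift w/o turn [-0.0031, -0.0015, 0.0651]
```

```bash

python3 drive.py '[[-0.0005,-0.002,0.02,0,0,-0.004],[0,0,0.012,0,0,0],[0,0,0,0,0,0],[0,0,0,0,0,0],[0,0,0,0,0,0]]'>/dev/null
python3 slot.py 0.09 0.061 63.2
python3 drive.py '[[0,0,0.012,0,0,0],[0,0,0.012,0,0,0],[0,0,0.008,0,0,0],[0,0,0,0,0,0],[0,0,0,0,0,0]]'>/dev/null
python3 slot.py 0.09 0.061 63.2
```

```text
t 53.7 p [0.4492, 0.386, 0.0929] yaw 63.17 tiltz [-0.0002, 0.0005] q [0.71, 0.4, -0.29, 0.88, 0.0, 2.75] F [-0.2, -0.3, -2.8] gap 0.363 gf 60.6
rot [-0.0004, -0.0003, -0.0006] shift [-0.0019, 0.0009, 0.0319] shift w/o turn [-0.0019, 0.001, 0.0319]
t 54.2 p [0.448, 0.3852, 0.0607] yaw 63.18 tiltz [-0.0019, -0.0009] q [0.71, 0.44, -0.32, 0.81, 0.0, 2.75] F [-4.9, -4.4, 14.5] gap 0.364 gf 62.6
rot [-0.0013, 0.0016, -0.0004] shift [-0.0007, 0.0016, -0.0003] shift w/o turn [-0.0007, 0.0016, -0.0003]
```

```bash

python3 drive.py '[[0,0,0,0,0,0],[0,0,0,0,0,0],[0,0,0,0,0,0]]' 0.52 >/dev/null
python3 drive.py '[[0,0,-0.03,0,0,0],[0,0,-0.05,0,0,0],[0,0,-0.05,0,0,0],[0,0,-0.03,0,0,0],[0,0,0,0,0,0],[0,0,0,0,0,0]]' 1.0 >/dev/null
python3 - <<'E'
from plan import *
w=cam('wrist','r3')
t=cam('top');s=cam('side')
print(*st())
a=[b[0] for b in blobs(mask(t,5,20,120,60),100)];b=[b[0] for b in blobs(mask(s,5,20,120,60),100)];print(a,b)
A=min(a,key=lambda p:abs(p[0]-437));B=min(b,key=lambda p:abs(p[0]-449));print('ball',tri(t,A,s,B))
print('tops',plane(t,[A],.036))
# tray (black)
V=t['hsv'][:,:,2];m=(V<40).astype(np.uint8);m[:200]=0;m[250:]=0
for c in cv2.findContours(m,0,2)[0]:
    if cv2.contourArea(c)>300:
        r=cv2.minAreaRect(c);print(r,plane(t,cv2.boxPoints(r),.006))
E
```

```text
t 55.2 p [0.4478, 0.3849, 0.2177] yaw 63.17 tiltz [-0.004, -0.0027] q [0.71, 0.31, -0.12, 1.14, 0.0, 2.75] F [-0.0, -0.1, -0.9] gap 1.004 gf 0.0
[array([437.4, 223.4])] [array([ 8.5, 70.3]), array([283. , 183.1]), array([448.8, 314.8])]
ball (array([ 0.51754852, -0.50858747,  0.03782906]), np.float64(9.34113141096569e-05))
tops [[ 0.51787975 -0.5092134   0.036     ]]
((420.0503845214844, 227.78526306152344), (23.808589935302734, 52.888668060302734), 79.99201965332031) [[ 0.53596503 -0.39269963  0.006     ]
 [ 0.55791133 -0.54272516  0.006     ]
 [ 0.4897946  -0.54636968  0.006     ]
 [ 0.46821483 -0.39810291  0.006     ]]
((46.621307373046875, 227.23443603515625), (103.2394790649414, 45.407047271728516), 13.240520477294922) [[0.52566759 0.72806695 0.006     ]
 [0.65228685 0.71236372 0.006     ]
 [0.57407832 0.42990743 0.006     ]
 [0.44924368 0.45194696 0.006     ]]
```

View pics/r3.png

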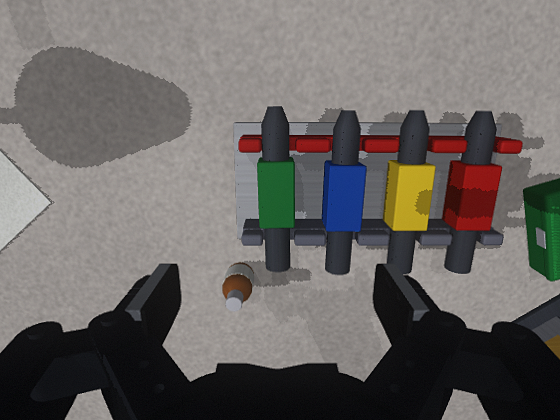

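```bash

python3 drive.py '[[0,0,0,0,0,-0.1457],[0,0,0,0,0,-0.1457],[0,0,0,0,0,-0.1457],[0,0,0,0,0,-0.1457],[0,0,0,0,0,-0.1457],[0,0,0,0,0,-0.1457],[0,0,0,0,0,-0.1457],[0,0,0,0,0,-0.1457],[0,0,0,0,0,-0.1457],[0,0,0,0,0,-0.1457],[0,0,0,0,0,-0.1457],[0,0,0,0,0,-0.1457],[0,0,0,0,0,-0.1457],[0,0,0,0,0,-0.1457]]' >/dev/null
python3 drive.py '[[-0.0064,-0.0484,0,0,0,0],[-0.0064,-0.0484,0,0,0,0],[-0.0064,-0.0484,0,0,0,0],[-0.0064,-0.0484,0,0,0,0],[-0.0064,-0.0484,0,0,0,0],[-0.0064,-0.0484,0,0,0,0],[-0.0064,-0.0484,0,0,0,0],[-0.0064,-0.0484,0,0,0,0],[-0.0064,-0.0484,0,0,0,0],[-0.0064,-0.0484,0,0,0,0],[-0.0064,-0.0484,0,0,0,0],[-0.0064,-0.0484,0,0,0,0],[-0.0064,-0.0484,0,0,0,0],[-0.0064,-0.0484,0,0,0,0],[-0.0064,-0.0484,0,0,0,0],[-0.0064,-0.0484,0,0,0,0],[0,0,0,0,0,0],[0,0,0,0,0,0],[0,0,0,0,0,0]]' >/dev/null
python3 - <<'E'
from plan import *
import pickle
w=cam('wrist','b1');print(*st())
pickle.dump({k:w[k] for k in('K','D','R','t','C','frame','hsv')},open('b1.pkl','wb'))
print([(b[0],b[1]) for b in blobs(mask(w,5,20,120,60),100)])
E
python3 plan.py 0.5175 -0.509 0.12 180
```

```text
t 58.6 p [0.5513, -0.3872, 0.2193] yaw -179.89 tiltz [-0.0027, 0.0007] q [-0.61, 0.47, 0.11, 1.22, -0.0, -0.61] F [0.2, 0.2, 0.2] gap 1.003 gf 0.0
[(array([144.4, 153.6]), array([ 118,  128,   55,   53, 2257], dtype=int32))]
t 58.6 p [0.5513, -0.3872, 0.2193] yaw -179.89 tiltz [-0.0027, 0.0007] q [-0.61, 0.47, 0.11, 1.22, -0.0, -0.61] F [0.2, 0.2, 0.2] gap 1.003 gf 0.0
rot [0.0008, -0.0027, 0.0019] shift [0.0338, -0.1218, 0.0993] shift w/o turn [0.0338, -0.1218, 0.0993]
```

View pics/b1.png

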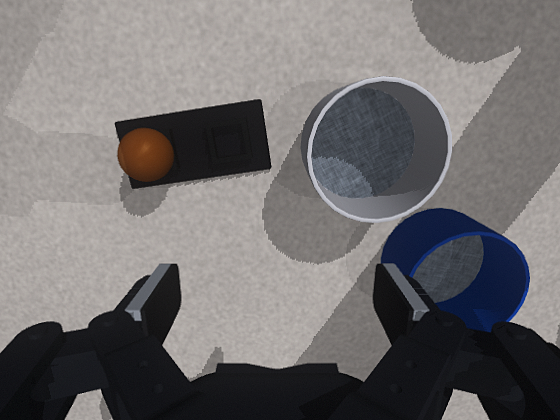

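```bash
python3 - <<'E'
from h import *
import pickle
w=pickle.load(open('b1.pkl','rb'))
print('ball',plane(w,[(144.4,153.6)],.036),'with tri below')
P=plane(w,[(307,149),(452,149),(380,75.5),(380,221.5)],.074);print(P,(P[0]+P[1])/2,(P[2]+P[3])/2,np.linalg.norm(P[0]-P[1]),np.linalg.norm(P[2]-P[3]))
t=cam('top');print(tri(w,(144.4,153.6),t,(437.4,223.4)))
print(tri(w,(380,148.5),t,(366,225.5)))
E
```

```text
ball [[ 0.51719185 -0.50988244  0.036     ]] with tri below
[[ 0.50880632 -0.36169591  0.074     ]
 [ 0.50825966 -0.24250804  0.074     ]
 [ 0.45232239 -0.30680753  0.074     ]
 [ 0.57101272 -0.29662187  0.074     ]] [ 0.50853299 -0.30210197  0.074     ] [ 0.51166756 -0.3017147   0.074     ] 0.11918912188680884 0.11912657959054164
(array([ 0.51568393, -0.50519889,  0.04740012]), np.float64(0.00027160761507855275))
(array([ 0.50891851, -0.30308611,  0.07773441]), np.float64(0.002262332365315567))
```

```bash

python3 drive.py '[[0.0113,-0.0406,0,0,-0.003,0.002],[0.0113,-0.0406,0,0,0,0],[0.0113,-0.0406,0,0,0,0],[0,0,0.045,0,0,0],[0,0,0.045,0,0,0],[0,0,0,0,0,0],[0,0,0,0,0,0],[0,0,0,0,0,0]]' >/dev/null
python3 plan.py 0.5175 -0.509 0.038 180
```

```text
t 59.5 p [0.5195, -0.5109, 0.1334] yaw -180.0 tiltz [0.0044, -0.0034] q [-0.78, 0.61, 0.14, 1.1, 0.0, -0.78] F [1.3, 0.0, 0.2] gap 1.005 gf 0.0
rot [-0.0034, 0.0044, 0.0] shift [0.002, 0.0019, 0.0954] shift w/o turn [0.0024, 0.0022, 0.0954]
```

```bash

python3 drive.py '[[0.001,0.001,0.04,0,0,0],[0,0,0.035,0,0,0],[0,0,0.015,0,0,0],[0,0,0,0,0,0],[0,0,0,0,0,0],[0,0,0,0,0,0]]' >/dev/null
python3 plan.py 0.5175 -0.509 0.038 180
```

```text
t 60.0 p [0.5185, -0.5109, 0.043] yaw 179.94 tiltz [0.0045, -0.0035] q [-0.78, 0.67, 0.04, 0.93, 0.0, -0.78] F [-0.7, -0.3, 0.4] gap 1.0 gf 0.0
rot [-0.0035, 0.0045, -0.0011] shift [0.001, 0.0019, 0.005] shift w/o turn [0.001, 0.002, 0.005]
```

```bash

python3 drive.py '[[0.001,0.0015,0.004,0,0,0],[0,0,0,0,0,0],[0,0,0,0,0,0]]' >/dev/null
python3 plan.py 0.5175 -0.509 0.038 180
python3 drive.py '[[0,0,0,0,0,0],[0,0,0,0,0,0],[0,0,0,0,0,0],[0,0,0,0,0,0],[0,0,0,0,0,0]]' 0.4 >/dev/null
python3 plan.py 0.5175 -0.509 0.038 180
```

```text
t 60.4 p [0.516, -0.5081, 0.0365] yaw 179.93 tiltz [0.0018, -0.0008] q [-0.78, 0.68, 0.03, 0.92, 0.0, -0.78] F [0.2, 0.2, -0.1] gap 1.001 gf 0.0
rot [-0.0008, 0.0018, -0.0012] shift [-0.0015, -0.0009, -0.0015] shift w/o turn [-0.0015, -0.0009, -0.0015]
t 60.9 p [0.5163, -0.5093, 0.0369] yaw 179.9 tiltz [0.0022, -0.0029] q [-0.78, 0.68, 0.03, 0.92, -0.0, -0.78] F [-0.9, -4.4, 1.7] gap 0.556 gf 61.3
rot [-0.0029, 0.0022, -0.0017] shift [-0.0012, 0.0003, -0.0011] shift w/o turn [-0.0012, 0.0003, -0.0011]
```

```bash

python3 drive.py '[[0,0,-0.01,0,0,0],[0,0,-0.02,0,0,0],[0,0,-0.04,0,0,0],[0,0,-0.04,0,0,0],[0,0,-0.02,0,0,0],[0,0.02,0,0,0,0],[0,0.04,0,0,0,0],[0,0.04,0,0,0,0],[0,0.04,0,0,0,0],[0,0.04,0,0,0,0],[0,0.025,0,0,0,0],[0,0,0,0,0,0],[0,0,0,0,0,0],[0,0,0,0,0,0]]' >/dev/null
python3 plan.py 0.510 -0.302 0.034 180
```

```text
t 62.2 p [0.5161, -0.3035, 0.166] yaw 179.91 tiltz [0.0016, -0.0005] q [-0.53, 0.35, -0.18, 1.03, 0.0, -0.53] F [-1.3, 0.0, -1.2] gap 0.554 gf 62.1
rot [-0.0005, 0.0016, -0.0016] shift [0.0061, 0.0015, 0.132] shift w/o turn [0.0063, 0.0015, 0.132]
```

```bash

python3 drive.py '[[0.006,0.0015,0.02,0,0,0],[0,0,0.03,0,0,0],[0,0,0,0,0,0],[0,0,0,0,0,0],[0,0,0,0,0,0]]' >/dev/null
python3 plan.py 0.510 -0.302 0.034 180
python3 drive.py '[[0,0,0.02,0,0,0],[0,0,0.02,0,0,0],[0,0,0.015,0,0,0],[0,0,0,0,0,0],[0,0,0,0,0,0],[0,0,0,0,0,0]]' >/dev/null
python3 plan.py 0.510 -0.302 0.034 180
```

```text
t 62.8 p [0.5109, -0.3025, 0.1173] yaw 179.89 tiltz [0.0031, -0.0014] q [-0.53, 0.38, -0.26, 0.92, 0.0, -0.53] F [-0.9, 0.5, -1.8] gap 0.558 gf 62.2
rot [-0.0014, 0.0031, -0.0019] shift [0.0009, 0.0005, 0.0833] shift w/o turn [0.0012, 0.0006, 0.0833]
t 63.4 p [0.5114, -0.3023, 0.0626] yaw 179.93 tiltz [0.0038, -0.0018] q [-0.53, 0.43, -0.32, 0.81, 0.0, -0.53] F [0.9, 0.6, -1.7] gap 0.555 gf 62.2
rot [-0.0018, 0.0038, -0.0012] shift [0.0014, 0.0003, 0.0286] shift w/o turn [0.0015, 0.0003, 0.0286]
```

```bash

python3 drive.py '[[0,0,0.006,0,0,0],[0,0,0.006,0,0,0],[0,0,0.006,0,0,0],[0,0,0.004,0,0,0],[0,0,0,0,0,0],[0,0,0,0,0,0],[0,0,0,0,0,0],[0,0,0,0,0,0]]' >/dev/null
python3 plan.py 0.510 -0.302 0.034 180
python3 drive.py '[[0,0,0.001,0,0,0],[0,0,0.001,0,0,0],[0,0,0,0,0,0],[0,0,0,0,0,0]]' >/dev/null
python3 plan.py 0.510 -0.302 0.034 180
```

```text
t 64.2 p [0.5115, -0.3032, 0.04] yaw 179.89 tiltz [0.0039, -0.0037] q [-0.53, 0.46, -0.34, 0.76, -0.0, -0.53] F [-0.9, -4.1, 4.8] gap 0.55 gf 66.1
rot [-0.0036, 0.0039, -0.0019] shift [0.0015, 0.0012, 0.006] shift w/o turn [0.0015, 0.0013, 0.006]
t 64.5 p [0.5116, -0.3034, 0.0396] yaw 179.87 tiltz [0.0046, -0.0044] q [-0.53, 0.46, -0.34, 0.76, -0.0, -0.53] F [-4.1, -0.9, 18.3] gap 0.554 gf 67.6
rot [-0.0044, 0.0046, -0.0024] shift [0.0016, 0.0014, 0.0056] shift w/o turn [0.0017, 0.0014, 0.0056]
```

```bash

python3 drive.py '[[0,0,-0.002,0,0,0],[0,0,0,0,0,0]]' >/dev/null
python3 plan.py 0.510 -0.302 0.034 180
python3 - <<'E'
from h import *
cam('wrist','b2')
E
```

```text
t 64.8 p [0.5113, -0.3031, 0.0401] yaw 179.9 tiltz [0.0036, -0.0035] q [-0.53, 0.46, -0.34, 0.76, -0.0, -0.53] F [-0.6, -4.6, 7.3] gap 0.551 gf 66.5
rot [-0.0035, 0.0036, -0.0017] shift [0.0013, 0.0011, 0.0061] shift w/o turn [0.0013, 0.0012, 0.0061]
```

View pics/b2.png

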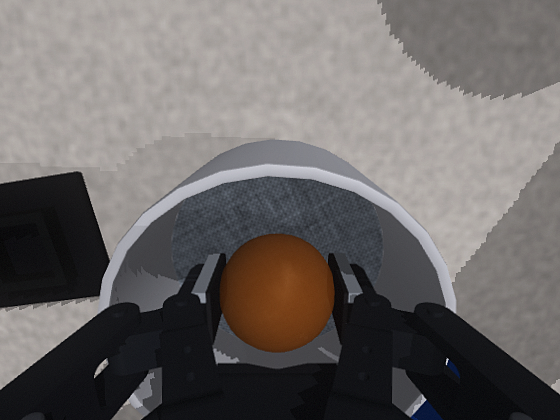

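```bash

python3 - <<'E'
from plan import *
w=cam('wrist');s=robot.sense();R,p=s['tool_rot'],s['ee_pos'];o=R.T@(w['C']-p)
m=mask(w,3,22,120,40);b=max(blobs(m,2000),key=lambda b:b[1][4]);print(b)
d=(rays(w,[b[0]])@R)[0];q=o+d*(-o[0]/d[0]);print('ball in tool',q,'o',o)
print(w['K'][0,0],2*np.sqrt(b[1][4]/np.pi))
print(s['wrist_force'],s['wrist_torque'],s['joint_torque'])
H=w['hsv']
E
```

```text
(array([276.7, 292.5]), array([  220,   234,   115,   118, 10762], dtype=int32))
ball in tool [ 0.          0.00103897 -0.00438713] o [ 0.07347359  0.00111163 -0.12592782]
330.99230383102145 117.05812223182046
[-1.44770754 -3.99050268  7.19826041] [-0.54771489  0.12732128 -0.04913255] [ 2.70243779e+00 -5.18278027e+01  2.41824317e+01  4.86435536e-01
  9.91023593e-01 -2.12644902e-02]
```

```bash

python3 drive.py '[[0,0,-0.004,0,0,0],[0,0.004,0,0,0,0],[0,0,0,0,0,0],[0,0,0,0,0,0]]' >/dev/null
python3 plan.py 0.510 -0.302 0.034 180
python3 drive.py '[[0,0,0.002,0,0,0],[0,0,0.001,0,0,0],[0,0,0,0,0,0],[0,0,0,0,0,0]]' >/dev/null
python3 plan.py 0.510 -0.302 0.034 180;python3 gf.py
python3 drive.py '[[0,0,0.001,0,0,0],[0,0,0.001,0,0,0],[0,0,0,0,0,0],[0,0,0,0,0,0]]' >/dev/null
python3 plan.py 0.510 -0.302 0.034 180;python3 gf.py
```

```text
t 65.2 p [0.5104, -0.2988, 0.0433] yaw 179.91 tiltz [0.0016, -0.0034] q [-0.53, 0.45, -0.35, 0.77, -0.0, -0.53] F [-1.3, -5.6, 2.8] gap 0.555 gf 70.1
rot [-0.0034, 0.0016, -0.0016] shift [0.0004, -0.0032, 0.0093] shift w/o turn [0.0004, -0.0032, 0.0094]
t 65.7 p [0.5108, -0.2991, 0.0428] yaw 179.92 tiltz [0.0033, -0.0037] q [-0.53, 0.45, -0.35, 0.77, -0.0, -0.53] F [-8.4, -6.0, 23.4] gap 0.556 gf 72.8
rot [-0.0037, 0.0033, -0.0014] shift [0.0008, -0.0029, 0.0088] shift w/o turn [0.0008, -0.0029, 0.0089]
g-frame TCP -0.2092 -0.3208 0.0428 F [-8.4 -6.  23.4] T [0.33 1.37 0.41] 65.65
t 66.0 p [0.511, -0.2991, 0.0426] yaw 179.94 tiltz [0.0043, -0.0037] q [-0.53, 0.45, -0.35, 0.77, -0.0, -0.53] F [-14.0, -4.4, 37.9] gap 0.555 gf 74.7
rot [-0.0037, 0.0043, -0.001] shift [0.001, -0.0029, 0.0086] shift w/o turn [0.001, -0.0029, 0.0086]
g-frame TCP -0.209 -0.3208 0.0426 F [-14.   -4.4  37.9] T [1.33 2.16 0.67] 66.05
```

```bash

python3 drive.py '[[0,0,-0.005,0,0,0],[0,0,-0.02,0,0,0],[0,0,-0.04,0,0,0],[0,0,-0.04,0,0,0],[0,0,-0.02,0,0,0],[0,-0.02,0,0,0,0],[0,-0.04,0,0,0,0],[0,-0.04,0,0,0,0],[0,-0.04,0,0,0,0],[0,-0.04,0,0,0,0],[0,-0.03,0,0,0,0],[0,0,0,0,0,0],[0,0,0,0,0,0],[0,0,0,0,0,0]]' >/dev/null
python3 plan.py 0.5163 -0.5093 0.0375 180;  python3 gf.py
```

```text
t 67.5 p [0.5092, -0.5062, 0.1614] yaw 179.96 tiltz [-0.0002, 0.0019] q [-0.78, 0.58, 0.16, 1.15, 0.0, -0.78] F [-0.4, -0.1, -0.4] gap 0.553 gf 67.1
rot [0.0019, -0.0002, -0.0008] shift [-0.0071, -0.0031, 0.1239] shift w/o turn [-0.0071, -0.0033, 0.1239]
g-frame TCP -0.2439 -0.525 0.1614 F [-0.4 -0.1 -0.4] T [0.01 0.04 0.01] 67.45
```

```bash

python3 drive.py '[[-0.0071,-0.0031,0.02,0,0,0],[0,0,0.04,0,0,0],[0,0,0.035,0,0,0],[0,0,0,0,0,0],[0,0,0,0,0,0],[0,0,0,0,0,0]]' >/dev/null
python3 plan.py 0.5163 -0.5093 0.0375 180
```

```text
t 68.0 p [0.5184, -0.5113, 0.0701] yaw 179.97 tiltz [0.0037, -0.0026] q [-0.78, 0.65, 0.07, 0.98, 0.0, -0.78] F [0.1, -0.2, -0.6] gap 0.552 gf 67.1
rot [-0.0026, 0.0037, -0.0006] shift [0.0021, 0.002, 0.0326] shift w/o turn [0.0022, 0.0021, 0.0326]
```

```bash

python3 drive.py '[[0.001,0.001,0.012,0,0,0],[0,0,0.01,0,0,0],[0,0,0.006,0,0,0],[0,0,0.002,0,0,0],[0,0,0,0,0,0],[0,0,0,0,0,0],[0,0,0,0,0,0]]' >/dev/null
python3 plan.py 0.5163 -0.5093 0.0375 180
python3 drive.py '[[0,0,0,0,0,0],[0,0,0,0,0,0]]' >/dev/null
python3 plan.py 0.5163 -0.5093 0.0375 180
```

```text
t 68.8 p [0.5162, -0.5098, 0.0383] yaw 179.93 tiltz [0.0018, -0.0008] q [-0.78, 0.68, 0.03, 0.92, 0.0, -0.78] F [0.6, 0.3, -1.1] gap 0.554 gf 67.3
rot [-0.0008, 0.0018, -0.0013] shift [-0.0001, 0.0005, 0.0008] shift w/o turn [-0.0001, 0.0005, 0.0008]
t 69.0 p [0.5161, -0.5098, 0.0382] yaw 179.93 tiltz [0.0017, -0.0007] q [-0.78, 0.68, 0.03, 0.92, 0.0, -0.78] F [0.4, 0.9, -2.8] gap 0.55 gf 67.3
rot [-0.0007, 0.0017, -0.0012] shift [-0.0002, 0.0005, 0.0007] shift w/o turn [-0.0001, 0.0005, 0.0007]
```

Lower until it touches the seat, release, raise, regrasp near the tips.

```bash

python3 drive.py '[[0,0,0.001,0,0,0],[0,0,0,0,0,0],[0,0,0,0,0,0]]' >/dev/null
python3 plan.py 0.5163 -0.5093 0.0375 180
python3 drive.py '[[0,0,0.001,0,0,0],[0,0,0,0,0,0],[0,0,0,0,0,0]]' >/dev/null
python3 plan.py 0.5163 -0.5093 0.0375 180
python3 drive.py '[[0,0,0,0,0,0],[0,0,0,0,0,0],[0,0,0,0,0,0],[0,0,0,0,0,0]]' 0.8 >/dev/null
python3 drive.py '[[0,0,-0.005,0,0,0],[0,0,-0.0055,0,0,0],[0,0,0,0,0,0],[0,0,0,0,0,0],[0,0,0,0,0,0]]' >/dev/null
python3 plan.py 0.5163 -0.5093 0.048 180
python3 - <<'E'
from h import *
t=cam('top');s=cam('side');w=cam('wrist')
print([b[0] for b in blobs(mask(t,5,20,120,60),60)],[b[0] for b in blobs(mask(s,5,20,120,60),300)],[b for b in blobs(mask(w,3,22,120,40),2000)])
E
```

```text
t 69.2 p [0.5162, -0.5098, 0.0373] yaw 179.93 tiltz [0.0018, -0.0007] q [-0.78, 0.68, 0.03, 0.92, 0.0, -0.78] F [-0.3, 0.6, -0.9] gap 0.554 gf 67.3
rot [-0.0007, 0.0018, -0.0012] shift [-0.0001, 0.0005, -0.0002] shift w/o turn [-0.0001, 0.0005, -0.0002]
t 69.5 p [0.5163, -0.5099, 0.0369] yaw 179.93 tiltz [0.0022, -0.0011] q [-0.78, 0.68, 0.03, 0.92, 0.0, -0.78] F [-0.8, 0.5, 5.6] gap 0.558 gf 67.9
rot [-0.0011, 0.0022, -0.0013] shift [0.0, 0.0006, -0.0006] shift w/o turn [0.0, 0.0006, -0.0006]
t 70.5 p [0.5161, -0.5096, 0.0466] yaw 179.93 tiltz [0.0016, -0.0006] q [-0.78, 0.67, 0.04, 0.94, 0.0, -0.78] F [0.6, -0.5, -0.2] gap 0.8 gf 0.0
rot [-0.0006, 0.0016, -0.0012] shift [-0.0002, 0.0003, -0.0014] shift w/o turn [-0.0002, 0.0003, -0.0014]
[] [array([283. , 183.2]), array([448.8, 314.8])] [(array([276.6, 281.2]), array([ 222,  226,  110,  111, 9542], dtype=int32))]
```

```bash

python3 drive.py '[[0,0,-0.0014,0,0,0],[0,0,0,0,0,0]]' >/dev/null
python3 drive.py '[[0,0,0,0,0,0],[0,0,0,0,0,0],[0,0,0,0,0,0],[0,0,0,0,0,0],[0,0,0,0,0,0]]' 0.4 >/dev/null
python3 plan.py 0.5163 -0.5093 0.0375 180
python3 drive.py '[[0,0,-0.004,0,0,0],[0,0,-0.008,0,0,0],[0,0,0,0,0,0],[0,0,0,0,0,0]]' >/dev/null
python3 plan.py 0.5163 -0.5093 0.0375 180
python3 - <<'E'
from h import *
w=cam('wrist');s=cam('side')
print([b[0] for b in blobs(mask(s,5,20,120,60),300)],[b for b in blobs(mask(w,3,22,120,40),2000)])
E
```

```text
t 71.3 p [0.5162, -0.5098, 0.0485] yaw 179.93 tiltz [0.002, -0.001] q [-0.78, 0.67, 0.04, 0.94, 0.0, -0.78] F [-1.4, 1.5, 4.8] gap 0.549 gf 61.0
rot [-0.001, 0.002, -0.0012] shift [-0.0001, 0.0005, 0.011] shift w/o turn [-0.0, 0.0006, 0.011]
t 71.7 p [0.5162, -0.5098, 0.0602] yaw 179.93 tiltz [0.0019, -0.0008] q [-0.78, 0.66, 0.05, 0.96, 0.0, -0.78] F [-0.2, -0.5, -2.2] gap 0.547 gf 61.7
rot [-0.0008, 0.0019, -0.0012] shift [-0.0001, 0.0005, 0.0227] shift w/o turn [-0.0001, 0.0005, 0.0227]
[array([283. , 183.1]), array([448.9, 310.1])] [(array([276.7, 278.2]), array([ 224,  224,  106,  109, 9193], dtype=int32))]
```

```bash

python3 drive.py '[[0,0,-0.03,0,0,0],[0,0,-0.04,0,0,0],[0,0,-0.04,0,0,0],[0.001,0.02,0,0,0,0],[0.001,0.04,0,0,0,0],[0.001,0.04,0,0,0,0],[0.001,0.04,0,0,0,0],[0.001,0.04,0,0,0,0],[0.001,0.028,0,0,0,0],[0,0,0,0,0,0],[0,0,0,0,0,0],[0,0,0,0,0,0],[0,0,0,0,0,0]]' >/dev/null
python3 plan.py 0.510 -0.3015 0.12 180
```

```text
t 73.1 p [0.5102, -0.3026, 0.1697] yaw 179.86 tiltz [0.0016, -0.0008] q [-0.54, 0.34, -0.19, 1.04, 0.0, -0.53] F [0.7, -0.7, -0.7] gap 0.543 gf 62.1
rot [-0.0008, 0.0016, -0.0024] shift [0.0002, 0.0011, 0.0497] shift w/o turn [0.0003, 0.0012, 0.0497]
```

```bash

python3 drive.py '[[0,0.001,0.03,0,0,-0.002],[0,0,0.04,0,0,0],[0,0,0.03,0,0,0],[0,0,0,0,0,0],[0,0,0,0,0,0],[0,0,0,0,0,0]]' >/dev/null
python3 plan.py 0.510 -0.3015 0.044 180
python3 drive.py '[[0,0,0,0,0,0],[0,0,0,0,0,0]]' >/dev/null
python3 plan.py 0.510 -0.3015 0.044 180
```

```text
t 73.7 p [0.5116, -0.3018, 0.0718] yaw -179.99 tiltz [0.004, -0.002] q [-0.53, 0.42, -0.31, 0.83, 0.0, -0.53] F [0.2, 0.1, -0.4] gap 0.543 gf 62.2
rot [-0.002, 0.004, 0.0002] shift [0.0016, 0.0003, 0.0278] shift w/o turn [0.0017, 0.0004, 0.0277]
t 73.9 p [0.5113, -0.3013, 0.0714] yaw -179.96 tiltz [0.0038, -0.0018] q [-0.53, 0.42, -0.31, 0.83, 0.0, -0.53] F [-1.0, 0.5, -1.4] gap 0.548 gf 62.2
rot [-0.0019, 0.0038, 0.0008] shift [0.0013, -0.0002, 0.0274] shift w/o turn [0.0014, -0.0002, 0.0274]
```

```bash

python3 drive.py '[[0.001,0,0.008,0,0,0],[0,0,0.008,0,0,0],[0,0,0.004,0,0,0],[0,0,0.002,0,0,0],[0,0,0,0,0,0],[0,0,0,0,0,0],[0,0,0,0,0,0]]' >/dev/null
python3 plan.py 0.510 -0.3015 0.044 180;python3 gf.py
python3 drive.py '[[0,0,0.001,0,0,0],[0,0,0.001,0,0,0],[0,0,0,0,0,0],[0,0,0,0,0,0]]' >/dev/null
python3 plan.py 0.510 -0.3015 0.044 180;python3 gf.py
```

```text
t 74.6 p [0.5096, -0.3008, 0.0481] yaw -179.95 tiltz [0.0019, -0.0007] q [-0.53, 0.45, -0.34, 0.78, 0.0, -0.53] F [-0.4, -0.1, -1.2] gap 0.547 gf 62.2
rot [-0.0007, 0.0019, 0.0008] shift [-0.0004, -0.0007, 0.0041] shift w/o turn [-0.0004, -0.0007, 0.0041]
g-frame TCP -0.2107 -0.3222 0.0481 F [-0.4 -0.1 -1.2] T [-0.02 -0.05 -0.  ] 74.6
t 75.0 p [0.5093, -0.3007, 0.0459] yaw -179.96 tiltz [0.0016, -0.0005] q [-0.53, 0.45, -0.34, 0.78, 0.0, -0.53] F [-0.1, -0.3, -1.8] gap 0.547 gf 62.2
rot [-0.0005, 0.0016, 0.0008] shift [-0.0007, -0.0008, 0.0019] shift w/o turn [-0.0007, -0.0008, 0.0019]
g-frame TCP -0.2109 -0.3221 0.0459 F [-0.1 -0.3 -1.8] T [ 0.02  0.   -0.01] 75.0
```

```bash

python3 drive.py '[[0,-0.0012,0.0008,0,0,0],[0,0,0.0004,0,0,0],[0,0,0,0,0,0],[0,0,0,0,0,0]]' >/dev/null;python3 gf.py
python3 drive.py '[[0,0,0.0004,0,0,0],[0,0,0.0002,0,0,0],[0,0,0,0,0,0]]' >/dev/null;python3 gf.py
```

```text
g-frame TCP -0.2111 -0.3233 0.0446 F [-0.4  0.1 -1.6] T [-0.06 -0.   -0.01] 75.4
g-frame TCP -0.211 -0.3233 0.0441 F [ 0.9 -0.5 -0.8] T [ 0.01  0.03 -0.02] 75.7
```

```bash

python3 drive.py '[[0,0,0.0004,0,0,0],[0,0,0,0,0,0]]' >/dev/null;python3 gf.py
python3 drive.py '[[0,0,0.0003,0,0,0],[0,0,0,0,0,0]]' >/dev/null;python3 gf.py
```

```text
g-frame TCP -0.2109 -0.3233 0.044 F [-0.5  0.5  2.6] T [ 0.14  0.14 -0.02] 75.9
g-frame TCP -0.2108 -0.3233 0.0439 F [-0.9  1.2  4.6] T [0.3  0.2  0.04] 76.1
```

```bash

python3 drive.py '[[0,0,0,0,0,0],[0,0,0,0,0,0],[0,0,0,0,0,0]]' 0.63 >/dev/null;python3 gf.py
python3 drive.py '[[0,0,-0.005,0,0,0],[0,0,-0.01,0,0,0],[0,0,-0.02,0,0,0],[0,0,-0.05,0,0,0],[0,0,-0.05,0,0,0],[0,0,-0.04,0,0,0],[0.05,0,0,0,0,0],[0,0,0,0,0,0],[0,0,0,0,0,0],[0,0,0,0,0,0]]' >/dev/null;python3 plan.py 0.5 -0.3 0.2 180
python3 - <<'E'
from h import *
t=cam('top')
w=cam('wrist')
for n,c in(('t',t),('w',w)):
    for b in blobs(mask(c,3,22,110,40),60): print(n,b,plane(c,[b[0]],.031))
print({k:[q[:2] for q in v] for k,v in rods(t,.068).items()})
f=np.hstack([t['frame'][100:300,60:320],t['frame'][100:300,310:460]])[:,:,::-1]
a=cv2.resize(f,(800,390),interpolation=cv2.INTER_CUBIC);b=cv2.resize(w['frame'][:,:,::-1],(280,210));o=np.zeros((600,800,3),np.uint8);o[:390]=a;o[390:,:280]=b
s=cam('side')['frame'][:,:,::-1];o[390:,290:570]=cv2.resize(s[80:290,100:380],(280,210));cv2.imwrite('pics/end.png',o)
E
```

```text
g-frame TCP -0.2111 -0.3233 0.0432 F [ 0.1  0.2 -1.5] T [0.03 0.   0.02] 76.4
t 77.4 p [0.4595, -0.3019, 0.2187] yaw -179.96 tiltz [0.0025, -0.0009] q [-0.58, 0.23, -0.22, 1.11, 0.0, -0.58] F [-0.2, -1.0, -0.6] gap 0.629 gf 0.0
rot [-0.0009, 0.0025, 0.0008] shift [-0.0405, 0.0019, 0.0187] shift w/o turn [-0.0404, 0.0019, 0.0188]
t (array([234.6, 180.4]), array([222, 171,  25,  20, 353], dtype=int32)) [[0.66286181 0.05187176 0.031     ]]
w (array([276.7, 236.8]), array([ 253,  213,   49,   49, 1866], dtype=int32)) [[ 0.5118839  -0.30107007  0.031     ]]
w (array([554.3, 353.2]), array([548, 339,  12,  33, 310], dtype=int32)) [[0.66096267 0.0280839  0.031     ]]
{'red': [(array([0.6021, 0.3128]), np.float64(-26.9))], 'yellow': [(array([0.5535, 0.3288]), np.float64(63.0)), (array([0.6507, 0.0496]), np.float64(-81.9))], 'green': [(array([0.4484, 0.386 ]), np.float64(64.3)), (array([ 0.6432, -0.8176]), np.float64(-9.4))], 'blue': [(array([0.5005, 0.3559]), np.float64(61.6)), (array([ 0.5911, -0.1873]), np.float64(65.6)), (array([ 0.6663, -0.2211]), np.float64(62.7))]}
```

View pics/end.png

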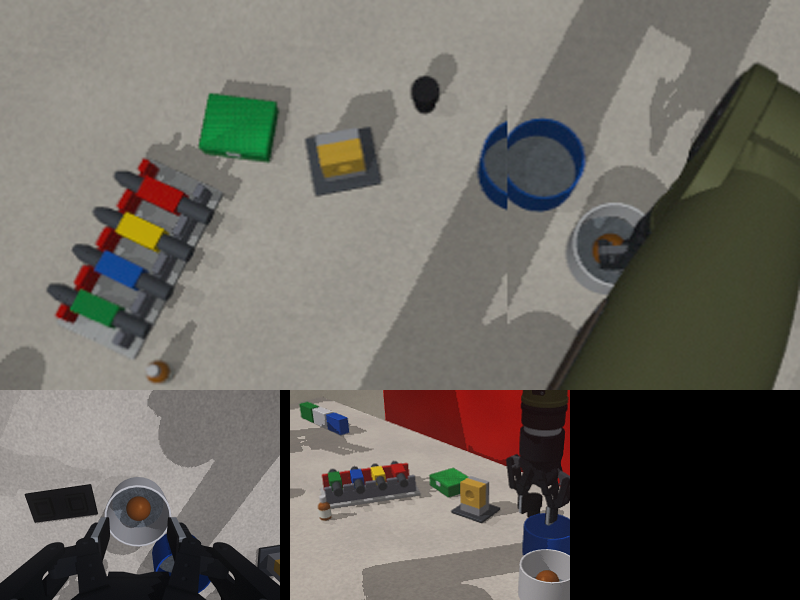

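```bash
python3 -c "
from cell import robot, read_camera
print(robot.sign_off())"
```

```text
the job is handed in; nothing more can be done
None
```

I handed the job in at about 77 s: all four rods were tried in the gauge and lie in the rack, chamfered ends on the red comb. The one ball present is resting in the white jar, after one regrasp because the gripper first touched the jar rim, and the slide box, eyepiece and oil bottle were left alone; `sign_off` returned no verdict, so the result comes from the final pictures.

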